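Load the swab reader

TASK

Pull the reader's sprung sample slide all the way out to its stop, stand every white vial that is on the bench upright in a nest of its own in the slide, and push a swab from the stand down into each vial until the swab's grip sits on the vial's rim. Once every vial is loaded, push the slide fully home into the reader. Leave the swabs you do not need in their holes in the stand, and do not disturb the other things on the bench.

Things in the scene. Friction and masses are not known exactly. Their poses are not given: they have to be found in the camera images.
- slide (a joint): The sample slide of the reader, an aluminium tray 243 mm wide that comes straight out of the hood towards the handle's side; value in m, 0 = fully home, 0.13 = out at its stop. A weak spring (up to 1.6 N) draws it home but about 3 N of friction holds it wherever it is left. It moves along the reader's own x axis (out = minus x).
- reader: The white reader: a fixed hood 310 mm wide, 200 mm deep, 145 mm high, open at the front (opening 266 mm wide, 129 mm high), with a tilted screen on top up to 245 mm high. Origin: bench level, middle of the hood's front face; own x points into the hood, y along its front, z up. A flat black bed 130 mm wide, 10 mm thick reaches 170 mm out in front of it.
- slide_handle (a point): Centre of the slide's handle, a level steel bar 12 mm thick and 80 mm long along the reader's y, 55 mm above the bench, clear of the tray: 75 mm in front of the hood when home, 205 mm when out. Between the two 8 mm wide arms that carry it (34 mm either side of its middle) there is 40 mm free space behind the bar.
- stand: Fixed black swab stand, block 250 x 50 x 56 mm with a row of five swab holes (11 mm across, 53 mm deep) along its own x, at -92, -46, 0, 46 and 92 mm for swab0 to swab4. Origin at the centre of its underside.
- nest0 (a point): Centre of the floor of a round nest in the slide, 49 mm across, 9 mm deep, at -85.5 mm along the reader's y; floor 21 mm above the bench, tray top 30 mm. With the slide home it lies 45 mm inside the hood; with it out, 85 mm in front. Moves with the slide.
- nest1 (a point): Centre of the floor of a round nest in the slide, 49 mm across, 9 mm deep, at -28.5 mm along the reader's y; floor 21 mm above the bench, tray top 30 mm. With the slide home it lies 45 mm inside the hood; with it out, 85 mm in front. Moves with the slide.
- nest2 (a point): Centre of the floor of a round nest in the slide, 49 mm across, 9 mm deep, at +28.5 mm along the reader's y; floor 21 mm above the bench, tray top 30 mm. With the slide home it lies 45 mm inside the hood; with it out, 85 mm in front. Moves with the slide.
- nest3 (a point): Centre of the floor of a round nest in the slide, 49 mm across, 9 mm deep, at +85.5 mm along the reader's y; floor 21 mm above the bench, tray top 30 mm. With the slide home it lies 45 mm inside the hood; with it out, 85 mm in front. Moves with the slide.
- vial_a: A squat white plastic vial (three or four are present): body 44 mm across and 36 mm high, neck 25 mm across with its rim 54 mm above the underside, open bore 13 mm across, 80 g. Origin at the centre of its underside, z up. A stiff rubber plug in the bore, 21 mm above the underside at first, gives way downwards under about 3 N, so a swab merely dropped in stands about 12 mm proud.
- vial_b: A squat white plastic vial (three or four are present): body 44 mm across and 36 mm high, neck 25 mm across with its rim 54 mm above the underside, open bore 13 mm across, 80 g. Origin at the centre of its underside, z up. A stiff rubber plug in the bore, 21 mm above the underside at first, gives way downwards under about 3 N, so a swab merely dropped in stands about 12 mm proud.
- vial_c: A squat white plastic vial (three or four are present): body 44 mm across and 36 mm high, neck 25 mm across with its rim 54 mm above the underside, open bore 13 mm across, 80 g. Origin at the centre of its underside, z up. A stiff rubber plug in the bore, 21 mm above the underside at first, gives way downwards under about 3 N, so a swab merely dropped in stands about 12 mm proud.
- vial_d: A squat white plastic vial (three or four are present): body 44 mm across and 36 mm high, neck 25 mm across with its rim 54 mm above the underside, open bore 13 mm across, 80 g. Origin at the centre of its underside, z up. A stiff rubber plug in the bore, 21 mm above the underside at first, gives way downwards under about 3 N, so a swab merely dropped in stands about 12 mm proud.
- swab0: A swab: a round ribbed grey grip 22 mm across and 36 mm high on a white shaft 7 mm across (8 mm round tip) that reaches 45 mm below the grip. Origin at the centre of the grip's underside (the shoulder), z up along the grip. At the start it stands in the swab stand, shoulder on the stand's top.
- swab1: A swab: a round ribbed grey grip 22 mm across and 36 mm high on a white shaft 7 mm across (8 mm round tip) that reaches 45 mm below the grip. Origin at the centre of the grip's underside (the shoulder), z up along the grip. At the start it stands in the swab stand, shoulder on the stand's top.
- swab2: A swab: a round ribbed grey grip 22 mm across and 36 mm high on a white shaft 7 mm across (8 mm round tip) that reaches 45 mm below the grip. Origin at the centre of the grip's underside (the shoulder), z up along the grip. At the start it stands in the swab stand, shoulder on the stand's top.
- swab3: A swab: a round ribbed grey grip 22 mm across and 36 mm high on a white shaft 7 mm across (8 mm round tip) that reaches 45 mm below the grip. Origin at the centre of the grip's underside (the shoulder), z up along the grip. At the start it stands in the swab stand, shoulder on the stand's top.
- swab4: A swab: a round ribbed grey grip 22 mm across and 36 mm high on a white shaft 7 mm across (8 mm round tip) that reaches 45 mm below the grip. Origin at the centre of the grip's underside (the shoulder), z up along the grip. At the start it stands in the swab stand, shoulder on the stand's top.
- tube_rack: Bystander: orange microtube rack 70 x 170 x 45 mm, origin at its underside.
- reagent: Bystander: bottle 60 mm across, 130 mm high, origin at its underside.
- jar: Bystander: small closed amber jar 48 mm across, 55 mm high, origin at its underside.
- tip_box: Bystander: green box 125 x 85 x 60 mm, origin at its underside.
Things that resemble listed ones, but are neither listed nor needed, are in the scene too. Leave any red look-alike of the vial_a alone.

How it is judged:
On the way, in this order (a step that is already met when the one before it is completed fails the run):
1. the sample slide is pulled out to its stop (value of joint slide above 0.125 m), for 0.2 s.
2. with the slide still out, every vial stands in a nest and has a swab pushed down until its grip sits on the rim (value of joint slide above 0.1 m and (distance between vial_a and nest0 below 0.006 m or distance between vial_a and nest1 below 0.006 m or distance between vial_a and nest2 below 0.006 m or distance between vial_a and nest3 below 0.006 m) and angle between each of vial_a, vial_b, vial_c, vial_d's own z axis and vertical below 0.1 rad and ((horizontal distance between swab0 and vial_a below 0.006 m and z of swab0 in the frame of vial_a between 0.05 and 0.058 m and angle between swab0's own z axis and vertical below 0.12 rad) or (horizontal distance between swab1 and vial_a below 0.006 m and z of swab1 in the frame of vial_a between 0.05 and 0.058 m and angle between swab1's own z axis and vertical below 0.12 rad) or (horizontal distance between swab2 and vial_a below 0.006 m and z of swab2 in the frame of vial_a between 0.05 and 0.058 m and angle between swab2's own z axis and vertical below 0.12 rad) or (horizontal distance between swab3 and vial_a below 0.006 m and z of swab3 in the frame of vial_a between 0.05 and 0.058 m and angle between swab3's own z axis and vertical below 0.12 rad) or (horizontal distance between swab4 and vial_a below 0.006 m and z of swab4 in the frame of vial_a between 0.05 and 0.058 m and angle between swab4's own z axis and vertical below 0.12 rad)) and (distance between vial_b and nest0 below 0.006 m or distance between vial_b and nest1 below 0.006 m or distance between vial_b and nest2 below 0.006 m or distance between vial_b and nest3 below 0.006 m) and ((horizontal distance between swab0 and vial_b below 0.006 m and z of swab0 in the frame of vial_b between 0.05 and 0.058 m and angle between swab0's own z axis and vertical below 0.12 rad) or (horizontal distance between swab1 and vial_b below 0.006 m and z of swab1 in the frame of vial_b between 0.05 and 0.058 m and angle between swab1's own z axis and vertical below 0.12 rad) or (horizontal distance between swab2 and vial_b below 0.006 m and z of swab2 in the frame of vial_b between 0.05 and 0.058 m and angle between swab2's own z axis and vertical below 0.12 rad) or (horizontal distance between swab3 and vial_b below 0.006 m and z of swab3 in the frame of vial_b between 0.05 and 0.058 m and angle between swab3's own z axis and vertical below 0.12 rad) or (horizontal distance between swab4 and vial_b below 0.006 m and z of swab4 in the frame of vial_b between 0.05 and 0.058 m and angle between swab4's own z axis and vertical below 0.12 rad)) and (distance between vial_c and nest0 below 0.006 m or distance between vial_c and nest1 below 0.006 m or distance between vial_c and nest2 below 0.006 m or distance between vial_c and nest3 below 0.006 m) and ((horizontal distance between swab0 and vial_c below 0.006 m and z of swab0 in the frame of vial_c between 0.05 and 0.058 m and angle between swab0's own z axis and vertical below 0.12 rad) or (horizontal distance between swab1 and vial_c below 0.006 m and z of swab1 in the frame of vial_c between 0.05 and 0.058 m and angle between swab1's own z axis and vertical below 0.12 rad) or (horizontal distance between swab2 and vial_c below 0.006 m and z of swab2 in the frame of vial_c between 0.05 and 0.058 m and angle between swab2's own z axis and vertical below 0.12 rad) or (horizontal distance between swab3 and vial_c below 0.006 m and z of swab3 in the frame of vial_c between 0.05 and 0.058 m and angle between swab3's own z axis and vertical below 0.12 rad) or (horizontal distance between swab4 and vial_c below 0.006 m and z of swab4 in the frame of vial_c between 0.05 and 0.058 m and angle between swab4's own z axis and vertical below 0.12 rad)) and (distance between vial_d and nest0 below 0.006 m or distance between vial_d and nest1 below 0.006 m or distance between vial_d and nest2 below 0.006 m or distance between vial_d and nest3 below 0.006 m) and ((horizontal distance between swab0 and vial_d below 0.006 m and z of swab0 in the frame of vial_d between 0.05 and 0.058 m and angle between swab0's own z axis and vertical below 0.12 rad) or (horizontal distance between swab1 and vial_d below 0.006 m and z of swab1 in the frame of vial_d between 0.05 and 0.058 m and angle between swab1's own z axis and vertical below 0.12 rad) or (horizontal distance between swab2 and vial_d below 0.006 m and z of swab2 in the frame of vial_d between 0.05 and 0.058 m and angle between swab2's own z axis and vertical below 0.12 rad) or (horizontal distance between swab3 and vial_d below 0.006 m and z of swab3 in the frame of vial_d between 0.05 and 0.058 m and angle between swab3's own z axis and vertical below 0.12 rad) or (horizontal distance between swab4 and vial_d below 0.006 m and z of swab4 in the frame of vial_d between 0.05 and 0.058 m and angle between swab4's own z axis and vertical below 0.12 rad))), for 0.2 s.
At the end, for the whole second after the job is handed in: The slide is home (within 5 mm); every vial present stands upright in a nest of the slide (within 6 mm of its centre) with a swab in it whose grip is within 4 mm of the rim; each swab not used is still in its own hole of the stand (within 12 mm of where it began); everything is at rest (value of joint slide below 0.005 m and (distance between vial_a and nest0 below 0.006 m or distance between vial_a and nest1 below 0.006 m or distance between vial_a and nest2 below 0.006 m or distance between vial_a and nest3 below 0.006 m) and angle between each of vial_a, vial_b, vial_c, vial_d's own z axis and vertical below 0.1 rad and ((horizontal distance between swab0 and vial_a below 0.006 m and z of swab0 in the frame of vial_a between 0.05 and 0.058 m and angle between swab0's own z axis and vertical below 0.12 rad) or (horizontal distance between swab1 and vial_a below 0.006 m and z of swab1 in the frame of vial_a between 0.05 and 0.058 m and angle between swab1's own z axis and vertical below 0.12 rad) or (horizontal distance between swab2 and vial_a below 0.006 m and z of swab2 in the frame of vial_a between 0.05 and 0.058 m and angle between swab2's own z axis and vertical below 0.12 rad) or (horizontal distance between swab3 and vial_a below 0.006 m and z of swab3 in the frame of vial_a between 0.05 and 0.058 m and angle between swab3's own z axis and vertical below 0.12 rad) or (horizontal distance between swab4 and vial_a below 0.006 m and z of swab4 in the frame of vial_a between 0.05 and 0.058 m and angle between swab4's own z axis and vertical below 0.12 rad)) and (distance between vial_b and nest0 below 0.006 m or distance between vial_b and nest1 below 0.006 m or distance between vial_b and nest2 below 0.006 m or distance between vial_b and nest3 below 0.006 m) and ((horizontal distance between swab0 and vial_b below 0.006 m and z of swab0 in the frame of vial_b between 0.05 and 0.058 m and angle between swab0's own z axis and vertical below 0.12 rad) or (horizontal distance between swab1 and vial_b below 0.006 m and z of swab1 in the frame of vial_b between 0.05 and 0.058 m and angle between swab1's own z axis and vertical below 0.12 rad) or (horizontal distance between swab2 and vial_b below 0.006 m and z of swab2 in the frame of vial_b between 0.05 and 0.058 m and angle between swab2's own z axis and vertical below 0.12 rad) or (horizontal distance between swab3 and vial_b below 0.006 m and z of swab3 in the frame of vial_b between 0.05 and 0.058 m and angle between swab3's own z axis and vertical below 0.12 rad) or (horizontal distance between swab4 and vial_b below 0.006 m and z of swab4 in the frame of vial_b between 0.05 and 0.058 m and angle between swab4's own z axis and vertical below 0.12 rad)) and (distance between vial_c and nest0 below 0.006 m or distance between vial_c and nest1 below 0.006 m or distance between vial_c and nest2 below 0.006 m or distance between vial_c and nest3 below 0.006 m) and ((horizontal distance between swab0 and vial_c below 0.006 m and z of swab0 in the frame of vial_c between 0.05 and 0.058 m and angle between swab0's own z axis and vertical below 0.12 rad) or (horizontal distance between swab1 and vial_c below 0.006 m and z of swab1 in the frame of vial_c between 0.05 and 0.058 m and angle between swab1's own z axis and vertical below 0.12 rad) or (horizontal distance between swab2 and vial_c below 0.006 m and z of swab2 in the frame of vial_c between 0.05 and 0.058 m and angle between swab2's own z axis and vertical below 0.12 rad) or (horizontal distance between swab3 and vial_c below 0.006 m and z of swab3 in the frame of vial_c between 0.05 and 0.058 m and angle between swab3's own z axis and vertical below 0.12 rad) or (horizontal distance between swab4 and vial_c below 0.006 m and z of swab4 in the frame of vial_c between 0.05 and 0.058 m and angle between swab4's own z axis and vertical below 0.12 rad)) and (distance between vial_d and nest0 below 0.006 m or distance between vial_d and nest1 below 0.006 m or distance between vial_d and nest2 below 0.006 m or distance between vial_d and nest3 below 0.006 m) and ((horizontal distance between swab0 and vial_d below 0.006 m and z of swab0 in the frame of vial_d between 0.05 and 0.058 m and angle between swab0's own z axis and vertical below 0.12 rad) or (horizontal distance between swab1 and vial_d below 0.006 m and z of swab1 in the frame of vial_d between 0.05 and 0.058 m and angle between swab1's own z axis and vertical below 0.12 rad) or (horizontal distance between swab2 and vial_d below 0.006 m and z of swab2 in the frame of vial_d between 0.05 and 0.058 m and angle between swab2's own z axis and vertical below 0.12 rad) or (horizontal distance between swab3 and vial_d below 0.006 m and z of swab3 in the frame of vial_d between 0.05 and 0.058 m and angle between swab3's own z axis and vertical below 0.12 rad) or (horizontal distance between swab4 and vial_d below 0.006 m and z of swab4 in the frame of vial_d between 0.05 and 0.058 m and angle between swab4's own z axis and vertical below 0.12 rad)) and ((horizontal distance between swab0 and vial_a below 0.006 m and z of swab0 in the frame of vial_a between 0.05 and 0.058 m and angle between swab0's own z axis and vertical below 0.12 rad) or (horizontal distance between swab0 and vial_b below 0.006 m and z of swab0 in the frame of vial_b between 0.05 and 0.058 m and angle between swab0's own z axis and vertical below 0.12 rad) or (horizontal distance between swab0 and vial_c below 0.006 m and z of swab0 in the frame of vial_c between 0.05 and 0.058 m and angle between swab0's own z axis and vertical below 0.12 rad) or (horizontal distance between swab0 and vial_d below 0.006 m and z of swab0 in the frame of vial_d between 0.05 and 0.058 m and angle between swab0's own z axis and vertical below 0.12 rad) or distance of swab0 from where it was at the start of the episode below 0.012 m) and ((horizontal distance between swab1 and vial_a below 0.006 m and z of swab1 in the frame of vial_a between 0.05 and 0.058 m and angle between swab1's own z axis and vertical below 0.12 rad) or (horizontal distance between swab1 and vial_b below 0.006 m and z of swab1 in the frame of vial_b between 0.05 and 0.058 m and angle between swab1's own z axis and vertical below 0.12 rad) or (horizontal distance between swab1 and vial_c below 0.006 m and z of swab1 in the frame of vial_c between 0.05 and 0.058 m and angle between swab1's own z axis and vertical below 0.12 rad) or (horizontal distance between swab1 and vial_d below 0.006 m and z of swab1 in the frame of vial_d between 0.05 and 0.058 m and angle between swab1's own z axis and vertical below 0.12 rad) or distance of swab1 from where it was at the start of the episode below 0.012 m) and ((horizontal distance between swab2 and vial_a below 0.006 m and z of swab2 in the frame of vial_a between 0.05 and 0.058 m and angle between swab2's own z axis and vertical below 0.12 rad) or (horizontal distance between swab2 and vial_b below 0.006 m and z of swab2 in the frame of vial_b between 0.05 and 0.058 m and angle between swab2's own z axis and vertical below 0.12 rad) or (horizontal distance between swab2 and vial_c below 0.006 m and z of swab2 in the frame of vial_c between 0.05 and 0.058 m and angle between swab2's own z axis and vertical below 0.12 rad) or (horizontal distance between swab2 and vial_d below 0.006 m and z of swab2 in the frame of vial_d between 0.05 and 0.058 m and angle between swab2's own z axis and vertical below 0.12 rad) or distance of swab2 from where it was at the start of the episode below 0.012 m) and ((horizontal distance between swab3 and vial_a below 0.006 m and z of swab3 in the frame of vial_a between 0.05 and 0.058 m and angle between swab3's own z axis and vertical below 0.12 rad) or (horizontal distance between swab3 and vial_b below 0.006 m and z of swab3 in the frame of vial_b between 0.05 and 0.058 m and angle between swab3's own z axis and vertical below 0.12 rad) or (horizontal distance between swab3 and vial_c below 0.006 m and z of swab3 in the frame of vial_c between 0.05 and 0.058 m and angle between swab3's own z axis and vertical below 0.12 rad) or (horizontal distance between swab3 and vial_d below 0.006 m and z of swab3 in the frame of vial_d between 0.05 and 0.058 m and angle between swab3's own z axis and vertical below 0.12 rad) or distance of swab3 from where it was at the start of the episode below 0.012 m) and ((horizontal distance between swab4 and vial_a below 0.006 m and z of swab4 in the frame of vial_a between 0.05 and 0.058 m and angle between swab4's own z axis and vertical below 0.12 rad) or (horizontal distance between swab4 and vial_b below 0.006 m and z of swab4 in the frame of vial_b between 0.05 and 0.058 m and angle between swab4's own z axis and vertical below 0.12 rad) or (horizontal distance between swab4 and vial_c below 0.006 m and z of swab4 in the frame of vial_c between 0.05 and 0.058 m and angle between swab4's own z axis and vertical below 0.12 rad) or (horizontal distance between swab4 and vial_d below 0.006 m and z of swab4 in the frame of vial_d between 0.05 and 0.058 m and angle between swab4's own z axis and vertical below 0.12 rad) or distance of swab4 from where it was at the start of the episode below 0.012 m) and linear speed of each of vial_a, vial_b, vial_c, vial_d below 0.02 m/s and linear speed of each of swab0, swab1, swab2, swab3, swab4 below 0.03 m/s); the robot touches nothing.
It fails at once if the tube rack is moved more than 25 mm (distance of tube_rack from where it was at the start of the episode above 0.025 m).
It fails at once if the reagent bottle is moved more than 25 mm (distance of reagent from where it was at the start of the episode above 0.025 m).
It fails at once if the jar is moved more than 25 mm (distance of jar from where it was at the start of the episode above 0.025 m).
It fails at once if the tip box is moved more than 25 mm (distance of tip_box from where it was at the start of the episode above 0.025 m).
Of vial_a, vial_b, vial_c, vial_d only 3 to 4 are there at a start; the rules pass over those that are not, and their reading is None.
At some moment in a run one of vial_a, vial_b, vial_c, vial_d may be knocked a few centimetres aside while the robot is not near it.
It also fails if it takes over 210 s, if anything falls off the work surface, if the arm or the gripper's body presses on something with over 40 N, if the wrist force passes 120 N, or if a joint passes its speed limit or range.

ROBOT

A 6-joint arm with a two-finger parallel gripper is mounted at the origin on the work surface. World frame = base frame: x ahead of the robot, y to its left, z up, the work surface at z = 0. Lengths are in m, angles in rad, forces in N, time in s.
With the tool pointing down it reaches from about 0.375 to 0.9 m from the base axis. Payload 3.1 kg.
Tool frame: the origin (TCP) lies at the very end of the fingers, on their centre line; the grasp point (between the pads) lies 19 mm behind it (bot.grasp_offset is the z of the grasp point in the tool frame, in m); z points along the fingers, y is the line along which they close (so a half turn about z gives the same grasp; the last joint's range is limited). The gripper opens to 85 mm and grips with 20 to 120 N. Pads are 22 mm wide; open, the fingers measure 114 mm over their backs; the gripper's body (76 mm by 85 mm) begins 54 mm behind the grasp point. The pads swing forward as they close: fully open they stand 13 mm farther back than shut.
Start: joints at [-1.502, 0.527, 1.433, -0, 1.181, -0.178], TCP at [0.153, -0.606, 0.2] pointing down, gripper open.
Joint ranges: [-3.08, 3.08], [-0.75, 2.2], [0.22, 2.44], [-1.43, 4.57], [0, 2.65], [-2.85, 2.85]. Speed limits (rad/s): [2.79, 2.79, 3.14, 3.14, 3.14, 3.14].

INTERFACE

Orientations are given as a unit quaternion [x, y, z, w].
In Python, from rig import bot, viewer gives the robot as it stands.
- The arm moves only by the tool arm_command, never from a script. Its argument "moves" is a list of rows, each a list of 7 numbers: the turn, a rotation vector about the tool's x, y, z in degrees, then the shift along the tool's x, y, z in cm, then the opening, from 0 (shut) to 1 (fully open). In form: [[rx, ry, rz, tx, ty, tz, jaw], ...]. A call has 1 to 8 rows; each row shifts and turns the commanded pose from where the row before left it, along the tool's axes as they then stand; what a row does not reach is not made up. A row lasts 1/12 s, in which the tool goes at most 41.7 mm and 7.16 degrees, less where a joint would pass 70% of its speed; a pose out of reach is approached as far as the arm can. A call is refused whole if a number of a shift passes 4.17 or a number of a turn 7.16, either way. A call with a gripper value outside its range is refused whole. The fingers move at their own pace and stop on an object; "grip_force" is the grip in N (left out, the last holds). Time passes only in rows, so rows that do not move let the fingers close. It gives the time, the measured TCP pose, the force, the opening and the grip force at its end, in the units of the state.
- bot.get_state(): the state, without advancing time (a new reading comes with each control period).
- viewer.grab_frame(name): name is "side" or "top"; returns the picture (400x640x3 uint8, red, green, blue); there is no depth.
- viewer.camera_model(name): a dict with "fx", "fy", "cx", "cy" (pixels), "R" (3x3) and "t" (3): a world point X has camera coordinates R X + t. Camera axes: x right, y down, z forward; pixel columns grow to the right and rows downward; lengths in m; the calibration is good to about 2 mm. A picture is of the moment at which its call begins. camera_model takes no time and is no camera call.
- bot.job_done(): hands the job in; it is judged then, once.
The state is a dict: "t": time; "joints": joint angles; "joint_velocities": joint speeds; "joint_efforts": joint torques, N m; "tool_pos": TCP position; "eef_rot": TCP orientation; "ft_force": force on the tool from outside, world axes, zero at the start; "moment": the same for the moment, N m; "grip_width": opening from 0.0 (shut) to 1.0 (fully open); "grip_force": force on a finger pad.
Only numpy, scipy, OpenCV 4.12 (cv2) and the standard library are available. Lean on these libraries where they do the work, as an engineer would, in place of code of your own. Each camera call takes 0.05 s, during which the arm holds its last target. There are 200 camera calls.

## Working session

There is one attempt and no reset: what is moved stays moved. The work goes in short steps, Python scripts to look and compute and a tool call to move; the robot and the scene stay as the last step left them, time stands still between calls to the robot, and variables do not carry over. Pictures are saved under pics/ and viewed, at most 14 in all, crops included, and the job is handed in when it is done.

Besides the shell and the picture viewer there is one more tool, called after "Call:" as name([rows], argument=value, ...), one row to a line, values as JSON. arm_command: Moves the arm, as the interface text tells. Its arguments: {"type":"object","properties":{"moves":{"type":"array"},"grip_force":{"type":"number"}},"required":["moves"]}

```bash
mkdir -p pics
cat > h.py <<'E'
from rig import bot, viewer
import numpy as np, cv2
from scipy.spatial.transform import Rotation as Ro
def grab(n,f=None):
    im=viewer.grab_frame(n)
    if f: cv2.imwrite('pics/'+f,im[:,:,::-1])
    return im
def ray(n,u,v):
    m=viewer.camera_model(n);R=np.array(m['R']);t=np.array(m['t'])
    return -R.T@t, R.T@np.array([(u-m['cx'])/m['fx'],(v-m['cy'])/m['fy'],1])
def onz(n,u,v,z):
    o,d=ray(n,u,v);return o+d*(z-o[2])/d[2]
def proj(n,X):
    m=viewer.camera_model(n);c=np.array(m['R'])@np.array(X)+np.array(m['t'])
    return np.array([m['fx']*c[0]/c[2]+m['cx'],m['fy']*c[1]/c[2]+m['cy']])
def two(a,b):
    o1,d1=ray('top',*a);o2,d2=ray('side',*b)
    s=np.linalg.lstsq(np.c_[d1,-d2],o2-o1,rcond=None)[0]
    p,q=o1+s[0]*d1,o2+s[1]*d2;return (p+q)/2,np.linalg.norm(p-q)
def delta(target,yaw=None):
    s=bot.get_state();R=Ro.from_quat(s['eef_rot']);d=R.inv().apply(np.array(target)-s['tool_pos'])*100
    print('tool shift cm',d.round(2),'pos',np.round(s['tool_pos'],4),'axes x',R.as_matrix()[:,0].round(3),'y',R.as_matrix()[:,1].round(3),'z',R.as_matrix()[:,2].round(3))
E
python3 - <<'E'
from h import *
for n in('top','side'):
    grab(n,n+'0.png');m=viewer.camera_model(n);o,_=ray(n,0,0);print(n,m['fx'],m['cx'],m['cy'],o.round(3),np.round(m['R'],3).tolist())
print(bot.get_state()); delta([0.5,0,0.2])
E
```

```text
top 461.99301761092283 312.34790775700174 199.61168272122427 [ 0.308 -0.028  1.606] [[0.021, -1.0, 0.008], [-0.989, -0.022, -0.147], [0.148, -0.005, -0.989]]
side 381.6633934131751 312.88494759698517 195.1975573515541 [-0.254 -0.217  0.831] [[0.253, -0.967, -0.011], [-0.665, -0.166, -0.729], [0.703, 0.191, -0.685]]
{'t': 0.1, 'joints': array([-1.50149318e+00,  5.28382236e-01,  1.43375442e+00,  1.45132679e-05,
        1.18140912e+00, -1.78484450e-01]), 'joint_velocities': array([-0.00042633, -0.00171565, -0.0027717 , -0.00065305, -0.00205399,
       -0.000216  ]), 'joint_efforts': array([ 6.68544471e-04, -4.43303096e+01, -1.78586787e+01, -2.67235100e-04,
        3.86036671e-03, -7.93541574e-06]), 'tool_pos': array([ 0.1532808 , -0.60519633,  0.19913227]), 'eef_rot': array([ 9.92334843e-01,  1.23574289e-01,  5.99852584e-05, -9.74738382e-04]), 'ft_force': array([-0.01763262, -0.75994969, -0.63498165]), 'moment': array([-0.01130909, -0.0009307 ,  0.03017436]), 'grip_force': 0.0, 'grip_width': 1.000091724500191}
tool shift cm [ 4.846e+01 -5.017e+01  3.000e-02] pos [ 0.1533 -0.6052  0.1991] axes x [0.969 0.245 0.   ] y [ 0.245 -0.969 -0.002] z [-0.     0.002 -1.   ]
```

View pics/top0.png

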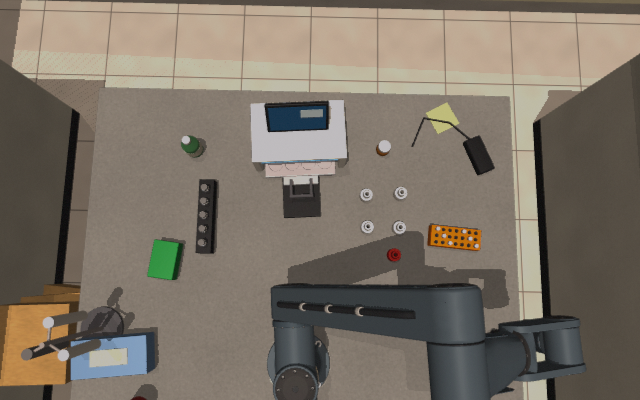

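View pics/side0.png

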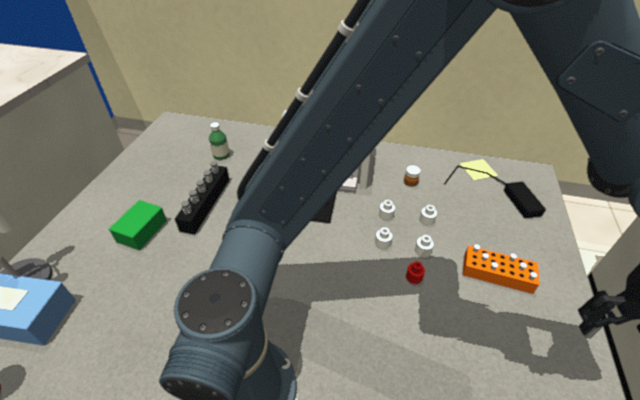

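The top view shows four white vials near (367,195), (401,193), (368,227) and (400,227), with the red look-alike at (394,255). The swab stand is at (206,216) and the handle bar is near (300,180). In the side view the arm hides the reader.

Run:
```python
from h import *
im=cv2.imread('pics/top0.png')
cv2.imwrite('pics/c0.png',cv2.resize(im[90:260,180:420],None,fx=3.33,fy=3.33,interpolation=cv2.INTER_CUBIC))
hsv=cv2.cvtColor(im,cv2.COLOR_BGR2HSV)
def comps(m,lo,hi,box,z,tag):
    k=np.zeros_like(m);x0,y0,x1,y1=box;k[y0:y1,x0:x1]=m[y0:y1,x0:x1]
    n,l,s,c=cv2.connectedComponentsWithStats(k)
    for i in range(1,n):
        if lo<=s[i,4]<=hi: print(tag,c[i].round(2),s[i],onz('top',*c[i],z).round(4))
g=cv2.cvtColor(im,cv2.COLOR_BGR2GRAY)
print('bench',im[210,340],'vial',im[195,360:376].tolist())
comps(((g>150)&(hsv[...,1]<60)).astype(np.uint8),15,400,(350,180,415,240),.036,'vial')
comps(((g<60)).astype(np.uint8),100,4000,(190,170,225,260),.056,'stand')
comps(((g>85)).astype(np.uint8),15,200,(198,178,215,255),.092,'swab')
comps((g<75).astype(np.uint8),50,4000,(270,165,335,225),.010,'bed')
k=(g<75).astype(np.uint8);k[:, :190]=0;k[:,225:]=0;k[:170]=0;k[262:]=0
c=max(cv2.findContours(k,0,1)[0],key=cv2.contourArea);r=cv2.minAreaRect(c);print(r,[onz('top',*p,.056).round(4).tolist() for p in cv2.boxPoints(r)])
```

```text
bench [113 124 135] vial [[144, 146, 151], [190, 188, 190], [179, 178, 181], [93, 100, 107], [156, 159, 165], [174, 172, 176], [100, 104, 107], [80, 85, 89], [142, 144, 150], [185, 184, 188], [169, 174, 180], [188, 186, 189], [163, 165, 171], [113, 124, 135], [112, 122, 133], [106, 117, 128]]
vial [400.76 192.33] [395 187  12  12  82] [ 0.5744 -0.3412  0.036 ]
vial [366.34 194.17] [361 189  12  12  89] [ 0.5654 -0.2223  0.036 ]
vial [367.4  226.56] [361 221  13  12  93] [ 0.4536 -0.2263  0.036 ]
vial [399.36 227.09] [394 221  12  13  89] [ 0.4541 -0.3355  0.036 ]
stand [207.41 216.54] [ 196  180   22   73 1079] [0.474  0.3155 0.056 ]
swab [202.  182.5] [198 178  17  18  34] [0.5835 0.3317 0.092 ]
swab [203.61 186.89] [201 184   7   7  36] [0.5688 0.3255 0.092 ]
swab [202.86 200.69] [200 198   7   7  35] [0.5225 0.3254 0.092 ]
swab [202.17 214.33] [199 211   8   8  36] [0.477  0.3252 0.092 ]
swab [201.51 228.14] [199 225   7   8  37] [0.4315 0.3248 0.092 ]
swab [201.15 242.28] [198 239   8   7  40] [0.3853 0.3234 0.092 ]
swab [205.65 253.85] [198 253  17   2  20] [0.3482 0.3067 0.092 ]
bed [301.88 203.05] [283 176  38  42 975] [ 0.5333 -0.0006  0.01  ]
bed [300.82 189.44] [292 184  19  11 186] [0.5814 0.0043 0.01  ]
((206.74447631835938, 215.98753356933594), (19.513383865356445, 74.59423065185547), 2.7927021980285645) [[0.352, 0.3496, 0.056], [0.6044, 0.3519, 0.056], [0.6026, 0.2854, 0.056], [0.3502, 0.2847, 0.056]]
```

View pics/c0.png

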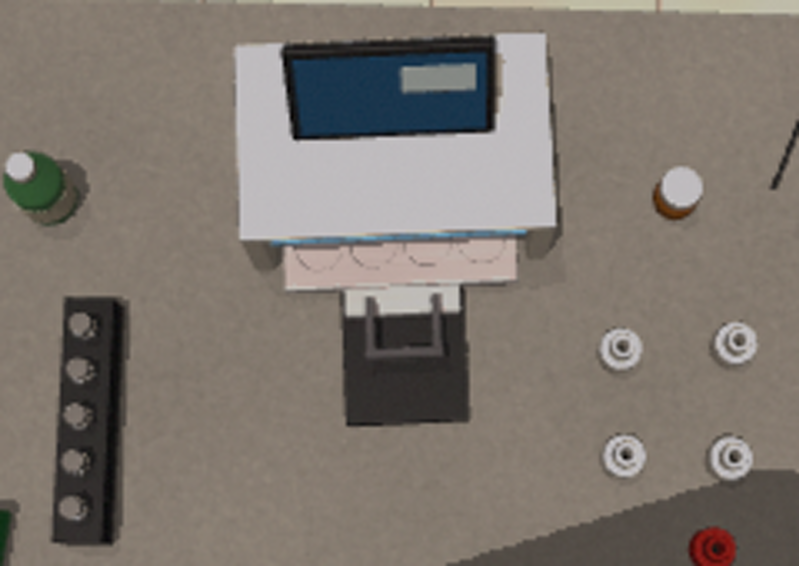

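The crop (scale 3.33) shows the hood front edge from (241,240) to (555,228), the tray front edge from (286,289) to (516,281) and the handle bar from (366,353) to (443,350). The bed front corners are at (347,424) and (468,420).

Run:
```python
from h import *
def w(u,v,z): return onz('top',180+(u+.5)/3.33-.5,90+(v+.5)/3.33-.5,z)
for nm,a,b,z in [('hood',(241,240),(555,228),.145),('tray',(286,289),(516,281),.030),('bar',(366,353),(443,350),.061),('bedfront',(347,424),(468,420),.010)]:
    A,B=w(*a,z),w(*b,z);d=A-B;print(nm,A.round(4),B.round(4),'mid',((A+B)/2).round(4),'len',np.linalg.norm(d).round(4),'yaw deg',np.degrees(np.arctan2(-d[0],d[1])).round(2))
# vials in both views: rim centre
im=cv2.imread('pics/side0.png');g=cv2.cvtColor(im,cv2.COLOR_BGR2GRAY);hsv=cv2.cvtColor(im,cv2.COLOR_BGR2HSV)
m=((g>150)&(hsv[...,1]<60)).astype(np.uint8)
n,l,s,c=cv2.connectedComponentsWithStats(m)
for i in range(1,n):
    if 40<s[i,4]<500 and 360<c[i][0]<445 and 195<c[i][1]<260: print('side',c[i].round(1),s[i])
for X in [(.5744,-.3412),(.5654,-.2223),(.4536,-.2263),(.4541,-.3355)]: print(proj('side',[*X,.03]).round(1),proj('top',[*X,.036]).round(1))
```

```text
hood [0.6456 0.1615 0.145 ] [ 0.6645 -0.1435  0.145 ] mid [0.6551 0.009  0.145 ] len 0.3055 yaw deg 3.54
tray [0.621  0.1275 0.03  ] [ 0.6349 -0.1123  0.03  ] mid [0.6279 0.0076 0.03  ] len 0.2402 yaw deg 3.31
bar [0.5504 0.0408 0.061 ] [ 0.5553 -0.0374  0.061 ] mid [0.5528 0.0017 0.061 ] len 0.0783 yaw deg 3.52
bedfront [0.4831 0.0608 0.01  ] [ 0.49   -0.0653  0.01  ] mid [ 0.4866 -0.0022  0.01  ] len 0.1263 yaw deg 3.14
[429.4 213.7] [400.8 192.3]
[387.9 208.8] [366.3 194.2]
[384.7 237.2] [367.4 226.5]
[425.5 244.7] [399.4 227.1]
```

Call:
arm_command([
  [0,0,0,2.68,-2.45,0,1],
  [0,0,0,2.68,-2.45,0,1],
  [0,0,0,2.68,-2.45,0,1],
  [0,0,0,2.68,-2.45,0,1],
  [0,0,0,2.68,-2.45,0,1],
  [0,0,0,2.68,-2.45,0,1],
  [0,0,0,2.68,-2.45,0,1],
  [0,0,0,2.68,-2.45,0,1],
], grip_force=40)

```text
t: 0.77
tool_pos: [0.3136, -0.3614, 0.1998]
eef_rot: [0.992, 0.123, -0.0, -0.0]
ft_force: [0.2, 1.4, 1.1]
grip_width: 0.997
grip_force: 0.0
```

Call:
arm_command([
  [0,0,0,2.68,-2.45,0,0.5],
  [0,0,0,2.68,-2.45,0,0.5],
  [0,0,0,2.68,-2.45,0,0.5],
  [0,0,0,2.68,-2.45,0,0.5],
  [0,0,0,2.68,-2.45,0,0.5],
  [0,0,0,2.68,-2.45,0,0.5],
  [0,0,0,2.68,-2.45,0,0.5],
  [0,0,0,2.68,-2.45,0,0.5],
])

```text
t: 1.43
tool_pos: [0.4733, -0.1188, 0.1998]
eef_rot: [0.992, 0.124, -0.0, -0.0]
ft_force: [0.5, -1.5, -0.8]
grip_width: 0.499
grip_force: 0.0
```

Call:
arm_command([
  [0,0,0,2.68,-2.45,0,0.5],
  [0,0,0,2.68,-2.45,0,0.5],
  [0,0,0,2.68,-2.45,0,0.5],
  [0,0,0,2.68,-2.45,0,0.5],
  [0,0,-6.6,0,0,0,0.5],
  [0,0,-6.6,0,0,0,0.5],
  [0,0,-6.6,0,0,0,0.5],
  [0,0,-6.6,0,0,0,0.5],
])

```text
t: 2.1
tool_pos: [0.5524, 0.0013, 0.1994]
eef_rot: [0.937, 0.35, -0.001, -0.0]
ft_force: [0.3, 0.1, -0.1]
grip_width: 0.501
grip_force: 0.0
```

Call:
arm_command([
  [0,0,-6.6,0,0,0,0.5],
  [0,0,-6.6,0,0,0,0.5],
  [0,0,-6.6,0,0,0,0.5],
  [0,0,-6.6,0,0,0,0.5],
  [0,0,-6.6,0,0,0,0.5],
  [0,0,-6.6,0,0,0,0.5],
  [0,0,-6.6,0,0,0,0.5],
  [0,0,-6.6,0,0,0,0.5],
])

```text
t: 2.77
tool_pos: [0.5524, 0.0007, 0.1996]
eef_rot: [0.684, 0.73, -0.0, -0.0]
ft_force: [-0.6, 0.2, 0.6]
grip_width: 0.506
grip_force: 0.0
```

Run:
```python
from h import *
delta([.5528,.0017,.036])
```

```text
tool shift cm [ 0.09  0.07 16.36] pos [0.5524 0.0007 0.1996] axes x [-0.065  0.998  0.   ] y [ 0.998  0.065 -0.001] z [-0.001  0.    -1.   ]
```

Call:
arm_command([
  [0,0,0,0.09,0.07,3.3,0.5],
  [0,0,0,0,0,3.3,0.5],
  [0,0,0,0,0,3.3,0.5],
  [0,0,0,0,0,3.3,0.5],
  [0,0,0,0,0,3.1,0.5],
  [0,0,0,0,0,0,0.1],
  [0,0,0,0,0,0,0.1],
  [0,0,0,0,0,0,0.1],
])

```text
t: 3.43
tool_pos: [0.5544, 0.0014, 0.0381]
eef_rot: [0.686, 0.728, 0.0, 0.001]
ft_force: [0.2, 0.5, 0.9]
grip_width: 0.106
grip_force: 0.0
```

Call:
arm_command([
  [0,0,0,0,0,0,0.1],
  [0,0,0,0,0,0,0.1],
  [0,0,0,0,-1,0,0.1],
  [0,0,0,0,-1.5,0,0.1],
  [0,0,0,0,-1.5,0,0.1],
  [0,0,0,0,-1.5,0,0.1],
  [0,0,0,0,-1.5,0,0.1],
  [0,0,0,0,0,0,0.1],
])

```text
t: 4.1
tool_pos: [0.4804, -0.0021, 0.0382]
eef_rot: [0.686, 0.728, -0.001, -0.001]
ft_force: [-0.4, 0.6, -0.4]
grip_width: 0.101
grip_force: 0.0
```

Run:
```python
from h import *
a=grab('side');b=grab('top')
A=cv2.resize(a[130:260,230:430],(800,520),interpolation=cv2.INTER_CUBIC);cv2.imwrite('pics/s1.png',A[:,:,::-1])
B=cv2.resize(b[130:240,230:400],(800,518),interpolation=cv2.INTER_CUBIC);cv2.imwrite('pics/t1.png',B[:,:,::-1])
```

```text
(no output)
```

View pics/s1.png

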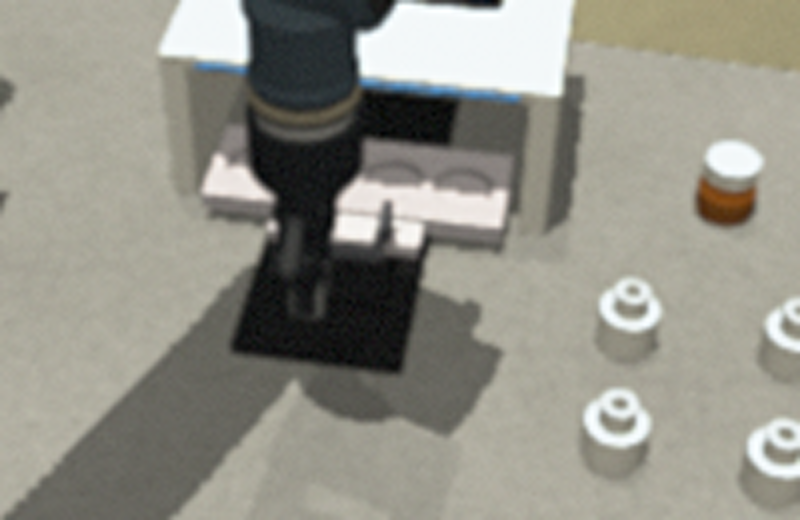

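View pics/t1.png

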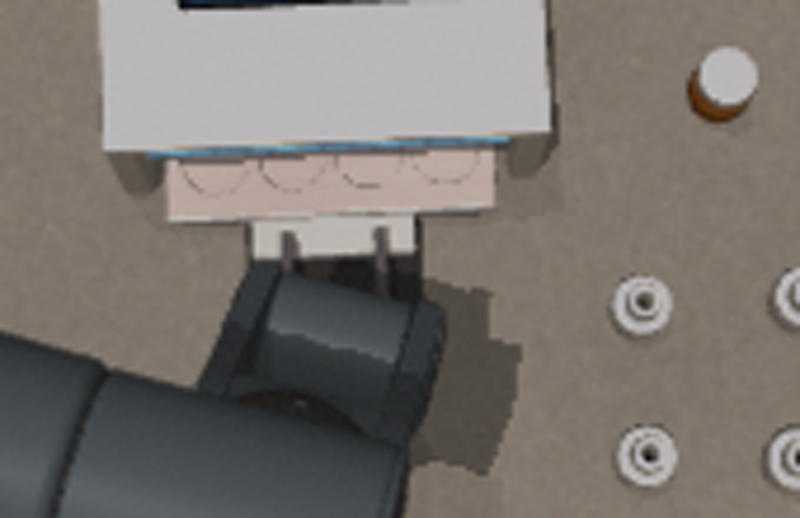

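The slide has not moved. In the top crop its front edge is still near (168–495, 213). In the side crop the shut fingers are near (305,300), clear of the handle. I'll project the bar and the TCP into the image to see how they missed.

Run:
```python
from h import *
s=bot.get_state();print(s['tool_pos'],s['grip_width'],s['ft_force'])
f=lambda X:((proj('side',X)-[230,130])*4).round(0)
p=s['tool_pos'];print('tcp',f(p),'grasp',f(p+[0,0,.019]))
for nm,x0 in(('bar now?',.5528),('bar home',.5803)):
    for yy in(-.04,0,.04): print(nm,yy,f([x0-.065*yy,.0017+yy,.055]))
print('tray corner',f([.6349,-.1123,.03]),f([.6551+.0093,-.1435,.145]))
for zz in(.01,.03,.055,.061,.1): print(zz,[onz('top',230+(u+.5)/4.706-.5,130+(232+.5)/4.706-.5,zz).round(3).tolist() for u in(290,382)])
```

```text
[ 0.48484515 -0.00287908  0.03825675] 0.09671428891624413 [1.20763715 0.42561652 0.83927189]
tcp [315. 332.] grasp [314. 313.]
bar now? -0.04 [385. 258.]
bar now? 0 [332. 252.]
bar now? 0.04 [280. 245.]
bar home -0.04 [394. 234.]
bar home 0 [341. 228.]
bar home 0.04 [290. 221.]
tray corner [500. 230.] [559.  95.]
0.01 [[0.618, 0.039, 0.01], [0.62, -0.03, 0.01]]
0.03 [[0.614, 0.038, 0.03], [0.616, -0.03, 0.03]]
0.055 [[0.609, 0.037, 0.055], [0.611, -0.03, 0.055]]
0.061 [[0.608, 0.037, 0.061], [0.61, -0.03, 0.061]]
0.1 [[0.601, 0.035, 0.1], [0.602, -0.03, 0.1]]
```

Call:
arm_command([
  [0,0,0,0,0,-4,0.1],
  [0,0,0,0,0,-4,0.1],
  [0,0,0,0,0,-4,0.5],
  [0,0,0,-4,0,-2,0.5],
  [0,0,0,-4,0,0,0.5],
  [0,0,0,-4,0,0,0.5],
  [0,0,0,-4,0,0,0.5],
  [0,0,0,0,0,0,0.5],
])

```text
t: 4.87
tool_pos: [0.4971, -0.1682, 0.1777]
eef_rot: [0.688, 0.726, 0.0, 0.006]
ft_force: [0.3, -0.4, -0.0]
grip_width: 0.499
grip_force: 0.0
```

Run:
```python
from h import *
a=grab('side','sideA.png');b=grab('top','topA.png')
A=cv2.resize(a[155:235,270:370],(500,400),interpolation=cv2.INTER_CUBIC)
B=cv2.resize(b[165:225,270:335],(433,400),interpolation=cv2.INTER_CUBIC)[:,:300]
C=np.hstack([A,B]);C=np.clip(C.astype(float)*2,0,255).astype(np.uint8);cv2.imwrite('pics/j2.png',C[:,:,::-1]);delta([.5528,.0017,.036])
```

```text
tool shift cm [16.03  6.71 14.05] pos [ 0.4944 -0.1619  0.1765] axes x [-0.056  0.998 -0.001] y [0.998 0.056 0.003] z [ 0.003 -0.001 -1.   ]
```

View pics/j2.png

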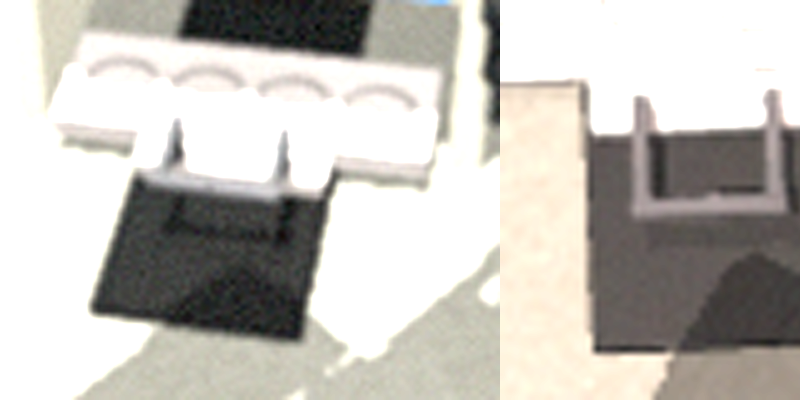

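In the side half the bar runs from (140,183) to (280,190), and in the top half from (635,208) to (787,205). I'll triangulate both ends.

Run:
```python
from h import *
f=lambda u,v:(270+(u+.5)/5-.5,155+(v+.5)/5-.5)
g=lambda u,v:(270+(u-500+.5)/6.667-.5,165+(v+.5)/6.667-.5)
print(two(g(635,208),f(140,183)),two(g(785,205),f(285,191)))
for X in([.5528,.0017,.055],[.5528,.0017,.061]): print(proj('side',X),proj('top',X))
b=cv2.imread('pics/topA.png');print(cv2.cvtColor(b,6)[190:202,298:306])
```

```text
(array([0.54947746, 0.04428398, 0.05570394]), np.float64(0.008759533429943227)) (array([ 0.55330568, -0.03781693,  0.06364084]), np.float64(0.0033866451521390724))
[313.06650598 192.88208273] [301.15793485 195.49694267]
[313.04586831 191.40495696] [301.13049217 195.22013961]
[[46 43 46 44 47 45 46 46]
 [45 47 45 46 45 47 46 46]
 [46 46 47 44 46 46 47 47]
 [45 45 44 46 44 31 35 32]
 [50 53 58 73 79 65 66 68]
 [82 81 84 86 86 85 84 84]
 [78 78 76 77 77 76 74 74]
 [55 52 52 52 51 45 46 44]
 [48 47 45 47 46 46 44 41]
 [41 41 40 41 43 41 44 41]
 [43 42 42 39 41 42 41 42]
 [42 40 42 39 42 41 42 41]]
```

Call:
arm_command([
  [0,0,0,3.2,1.34,0,0.5],
  [0,0,0,3.2,1.34,0,0.5],
  [0,0,0,3.2,1.34,0,0.5],
  [0,0,0,3.2,1.34,0,0.5],
  [0,0,0,3.2,1.34,0,0.5],
  [0,0,0,0,0,3,0.5],
  [0,0,0,0,0,3,0.5],
  [0,0,0,0,0,3,0.5],
])

```text
t: 5.63
tool_pos: [0.5512, 0.0069, 0.0857]
eef_rot: [0.684, 0.729, 0.001, 0.001]
ft_force: [0.6, 0.0, -0.5]
grip_width: 0.5
grip_force: 0.0
```

Call:
arm_command([
  [0,0,0,0,0,3,0.5],
  [0,0,0,0,0,1.5,0.5],
  [0,0,0,0,0,0.5,0.5],
  [0,0,0,0,0,0,0.5],
  [0,0,0,0,0,0,0.5],
  [0,0,0,0,0,0,0.5],
])

```text
t: 6.13
tool_pos: [0.5515, 0.0044, 0.0371]
eef_rot: [0.686, 0.728, 0.001, 0.001]
ft_force: [-0.3, -0.0, 0.3]
grip_width: 0.501
grip_force: 0.0
```

Call:
arm_command([
  [0,0,0,0,0,0,0.2],
  [0,0,0,0,0,0,0],
  [0,0,0,0,0,0,0],
  [0,0,0,0,0,0,0],
  [0,0,0,0,0,0,0],
  [0,0,0,0,0,0,0],
])

```text
t: 6.63
tool_pos: [0.5503, 0.004, 0.0358]
eef_rot: [0.686, 0.728, 0.0, 0.0]
ft_force: [-0.2, 0.4, 0.0]
grip_width: -0.001
grip_force: 0.0
```

Run:
```python
from h import *
delta([.5528,.0017,.036]);print(bot.get_state()['grip_width'],bot.get_state()['grip_force'])
```

```text
tool shift cm [-0.25  0.24 -0.02] pos [0.5503 0.004  0.0358] axes x [-0.059  0.998 -0.   ] y [0.998 0.059 0.   ] z [ 0. -0. -1.]
-0.0013726344158655514 0.0
```

Run:
```python
from h import *
a=grab('side','sideB.png');b=grab('top','topB.png')
A=cv2.resize(a[130:230,260:380],(480,400),interpolation=cv2.INTER_CUBIC)
B=cv2.resize(b[150:220,260:340],(457,400),interpolation=cv2.INTER_CUBIC)[:,:320]
C=np.hstack([A,B]);C=np.clip(C.astype(float)*2,0,255).astype(np.uint8);cv2.imwrite('pics/j3.png',C[:,:,::-1])
s=bot.get_state();print([((proj('side',s['tool_pos']+[0,0,z])-[260,130])*4).round().tolist() for z in(0,.019,.06)],s['joints'].round(3))
```

```text
[[209.0, 272.0], [208.0, 254.0], [208.0, 212.0]] [-0.196  0.674  1.749  0.     0.719 -0.255]
```

View pics/j3.png

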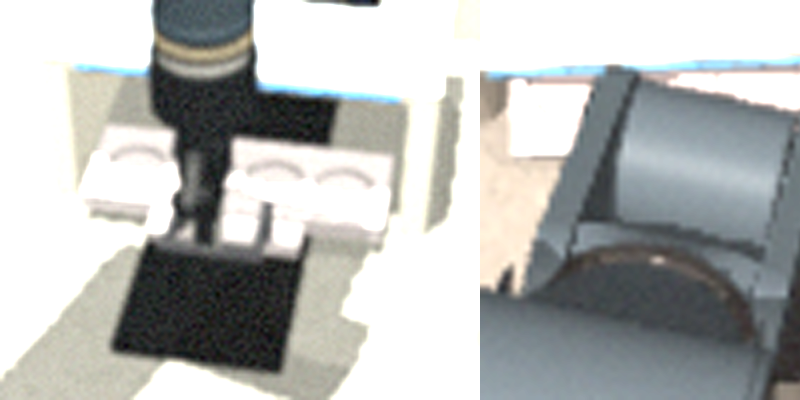

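The side half shows the bar near (165–265, 247), apparently drawn across the fingers. I'll compare pixel values before and after, at higher zoom.

Run:
```python
from h import *
A=cv2.imread('pics/sideA.png');B=cv2.imread('pics/sideB.png')
z=lambda i:cv2.resize(i[165:215,285:335],(400,400),interpolation=cv2.INTER_NEAREST)
C=np.hstack([z(A),z(B)]);C=np.clip(C.astype(float)*2.5,0,255).astype(np.uint8);cv2.imwrite('pics/j4.png',C)
p=bot.get_state()['tool_pos']
print([((proj('side',p+[0,0,q])-[285,165])*8).round().tolist()+[q] for q in(0,.019,.025)])
```

```text
[[217.0, 264.0, 0], [217.0, 227.0, 0.019], [217.0, 215.0, 0.025]]
```

View pics/j4.png

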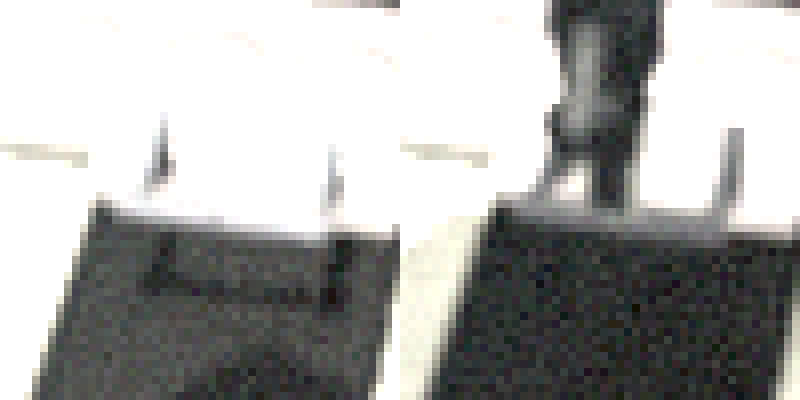

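Call:
arm_command([
  [0,0,0,0,0,-2,0],
  [0,0,0,0,0,-2,0],
  [0,0,0,-0.2,0.2,0,0.5],
  [0,0,0,0,0,0,0.5],
  [0,0,0,0,0,0,0.5],
  [0,0,0,0,0,2,0.5],
  [0,0,0,0,0,2,0.5],
  [0,0,0,0,0,0,0.5],
])

```text
t: 7.4
tool_pos: [0.5488, 0.0028, 0.0318]
eef_rot: [0.686, 0.728, -0.002, -0.004]
ft_force: [-0.0, -0.6, 0.1]
grip_width: 0.502
grip_force: 0.0
```

Call:
arm_command([
  [0,0,0,0,0,1,0.5],
  [0,0,0,0,0,0.8,0.5],
  [0,0,0,0,0,0,0.5],
  [0,0,0,0,0,0,0.5],
  [0,0,0,0,0,0,0],
  [0,0,0,0,0,0,0],
  [0,0,0,0,0,0,0],
  [0,0,0,0,0,0,0],
])

```text
t: 8.07
tool_pos: [0.5539, 0.0021, 0.0185]
eef_rot: [0.686, 0.728, 0.001, 0.001]
ft_force: [1.5, 0.4, 1.6]
grip_width: 0.118
grip_force: 39.1
```

Call:
arm_command([
  [0,0,0,0,-0.5,0,0],
  [0,0,0,0,-1.3,0,0],
  [0,0,0,0,-1.3,0,0],
  [0,0,0,0,-1.3,0,0],
  [0,0,0,0,-1.3,0,0],
  [0,0,0,0,-1.3,0,0],
  [0,0,0,0,-1.3,0,0],
  [0,0,0,0,-0.5,0,0],
])

```text
t: 8.73
tool_pos: [0.4657, -0.0039, 0.0185]
eef_rot: [0.686, 0.728, 0.001, 0.002]
ft_force: [4.5, -0.4, 2.5]
grip_width: 0.118
grip_force: 39.9
```

Call:
arm_command([
  [0,0,0,0,-0.4,0,0],
  [0,0,0,0,-0.4,0,0],
  [0,0,0,0,-0.3,0,0],
  [0,0,0,0,-0.3,0,0],
  [0,0,0,0,-0.2,0,0],
  [0,0,0,0,0,0,0],
])

```text
t: 9.23
tool_pos: [0.4537, -0.0048, 0.0185]
eef_rot: [0.686, 0.727, 0.003, 0.004]
ft_force: [8.0, 1.7, 2.9]
grip_width: 0.119
grip_force: 40.1
```

Call:
arm_command([
  [0,0,0,0,-0.2,0,0],
  [0,0,0,0,0,0,0],
  [0,0,0,0,0,0,0],
])

```text
t: 9.48
tool_pos: [0.4538, -0.0048, 0.0185]
eef_rot: [0.686, 0.727, 0.004, 0.006]
ft_force: [11.2, 4.6, 0.7]
grip_width: 0.117
grip_force: 39.9
```

Call:
arm_command([
  [0,0,0,0,0.4,0,0],
  [0,0,0,0,0,0,0.4],
  [0,0,0,0,0,0,0.4],
  [0,0,0,0,0,-2,0.4],
  [0,0,0,0,0,-3,0.4],
  [0,0,0,0,0,-3,0],
  [0,0,0,-4,0,0,0],
  [0,0,0,-4,0,0,0],
])

```text
t: 10.15
tool_pos: [0.4539, -0.0819, 0.0987]
eef_rot: [0.684, 0.73, -0.0, -0.001]
ft_force: [0.6, 0.5, -0.7]
grip_width: 0.001
grip_force: 0.0
```

Call:
arm_command([
  [0,0,0,-4.1,0,0,0],
  [0,0,0,0,0,3,0],
  [0,0,0,0,0,3,0],
  [0,0,0,0,0,1,0],
  [0,0,0,0,0,0,0],
  [0,0,0,0,0,0,0],
])

```text
t: 10.65
tool_pos: [0.4556, -0.1235, 0.0267]
eef_rot: [0.686, 0.728, -0.001, -0.003]
ft_force: [-0.4, 0.6, 0.2]
grip_width: -0.004
grip_force: 0.0
```

Run:
```python
from h import *
b=grab('top','topC.png');s=grab('side','sideC.png');st=bot.get_state();delta([.5,0,0])
print(st['grip_width'],proj('side',st['tool_pos'])-[0,0])
B=cv2.resize(b[130:240,245:420],(800,503),interpolation=cv2.INTER_CUBIC);cv2.imwrite('pics/t2.png',B[:,:,::-1])
```

```text
tool shift cm [12.14  5.    2.81] pos [ 0.4573 -0.1242  0.028 ] axes x [-0.06   0.998  0.   ] y [ 0.998  0.06  -0.001] z [-0.001  0.    -1.   ]
0.001970067544840197 [348.09744107 229.88112267]
```

View pics/sideC.png

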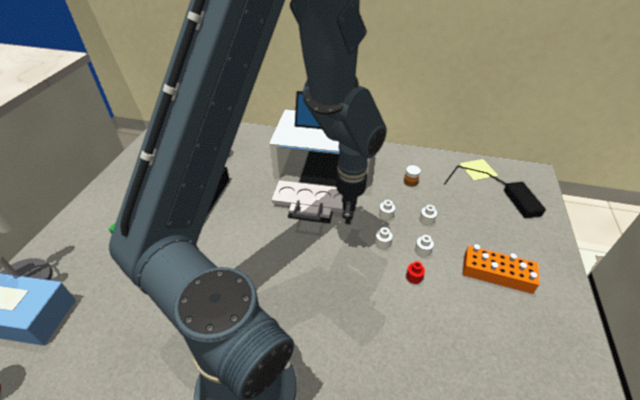

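The slide is out, with the handle at (310,212). The fingertip shows at about (348,222), while the reported TCP projects to (348,230). The real tips are therefore about 25–30 mm above the reported TCP. I'll touch the bench to calibrate.

Call:
arm_command([
  [0,0,0,0,0,1.5,0],
  [0,0,0,0,0,1,0],
  [0,0,0,0,0,0.6,0],
  [0,0,0,0,0,0.3,0],
  [0,0,0,0,0,0,0],
  [0,0,0,0,0,0,0],
])

```text
t: 11.25
tool_pos: [0.4578, -0.1245, -0.0062]
eef_rot: [0.686, 0.728, 0.0, 0.0]
ft_force: [-0.0, -0.1, 0.5]
grip_width: -0.001
grip_force: 0.0
```

Call:
arm_command([
  [0,0,0,0,0,0.4,0],
  [0,0,0,0,0,0,0],
  [0,0,0,0,0,0.4,0],
  [0,0,0,0,0,0,0],
])

```text
t: 11.58
tool_pos: [0.4576, -0.1246, -0.0147]
eef_rot: [0.686, 0.728, -0.0, -0.0]
ft_force: [-0.4, 0.4, 0.6]
grip_width: -0.001
grip_force: 0.0
```

Call:
arm_command([
  [0,0,0,0,0,0.3,0],
  [0,0,0,0,0,0,0],
  [0,0,0,0,0,0.3,0],
  [0,0,0,0,0,0,0],
])

```text
t: 11.92
tool_pos: [0.4576, -0.1245, -0.0207]
eef_rot: [0.686, 0.728, -0.0, -0.0]
ft_force: [-0.1, 0.2, 0.8]
grip_width: -0.003
grip_force: 0.0
```

Call:
arm_command([
  [0,0,0,0,0,0.25,0],
  [0,0,0,0,0,0,0],
])

```text
t: 12.08
tool_pos: [0.4576, -0.1246, -0.0232]
eef_rot: [0.686, 0.728, -0.0, -0.0]
ft_force: [0.0, -0.3, -0.8]
grip_width: 0.006
grip_force: 0.0
```

Call:
arm_command([
  [0,0,0,0,0,0.2,0],
  [0,0,0,0,0,0,0],
])

```text
t: 12.25
tool_pos: [0.4576, -0.1245, -0.0251]
eef_rot: [0.686, 0.728, -0.0, -0.0]
ft_force: [0.2, 0.7, -0.3]
grip_width: -0.002
grip_force: 0.0
```

Call:
arm_command([
  [0,0,0,0,0,0.2,0],
  [0,0,0,0,0,0,0],
])

```text
t: 12.42
tool_pos: [0.4576, -0.1246, -0.0271]
eef_rot: [0.686, 0.728, -0.0, -0.0]
ft_force: [0.5, -0.4, 0.1]
grip_width: 0.001
grip_force: 0.0
```

Call:
arm_command([
  [0,0,0,0,0,0.15,0],
  [0,0,0,0,0,0,0],
])

```text
t: 12.58
tool_pos: [0.4576, -0.1246, -0.0285]
eef_rot: [0.686, 0.728, -0.0, -0.0]
ft_force: [0.4, 0.0, 0.5]
grip_width: -0.003
grip_force: 0.0
```

Call:
arm_command([
  [0,0,0,0,0,0.15,0],
  [0,0,0,0,0,0,0],
])

```text
t: 12.75
tool_pos: [0.4577, -0.1246, -0.03]
eef_rot: [0.686, 0.728, -0.0, -0.0]
ft_force: [0.4, -0.2, 0.2]
grip_width: 0.002
grip_force: 0.0
```

Call:
arm_command([
  [0,0,0,0,0,0.15,0],
  [0,0,0,0,0,0,0],
])

```text
t: 12.92
tool_pos: [0.4578, -0.1246, -0.0312]
eef_rot: [0.686, 0.728, 0.0, 0.0]
ft_force: [0.4, 0.7, 2.6]
grip_width: 0.002
grip_force: 1.1
```

Run:
```python
from h import *
b=grab('side','sideD.png');st=bot.get_state();print(st['tool_pos'],st['ft_force'],st['joints'].round(3),bot.grasp_offset)
p=st['tool_pos'];print([((proj('side',[p[0],p[1],z])-[315,170])*8).round().tolist() for z in(0,.01,.02,.03)])
z=cv2.resize(b[170:235,315:385],None,fx=8,fy=8,interpolation=cv2.INTER_NEAREST);cv2.imwrite('pics/j5.png',np.clip(z[:,:,::-1].astype(float)*1.7,0,255).astype(np.uint8))
```

```text
[ 0.45781493 -0.12465274 -0.03120984] [1.23717356 0.14830873 2.42878592] [-0.502  0.759  1.96   0.     0.422 -0.561] -0.0187
[[262.0, 531.0], [264.0, 512.0], [265.0, 494.0], [267.0, 475.0]]
```

View pics/j5.png

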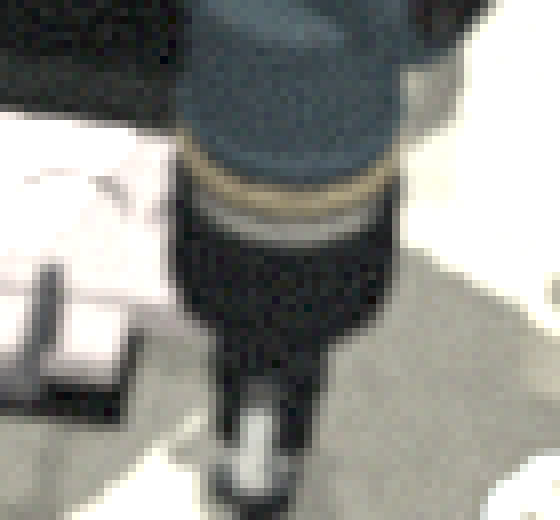

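The bench contact was at reported z −0.0305, so true tip z = reported + 0.0305. Sideways the tip sits where the state says: seen at (262,520), predicted (262,531).

Call:
arm_command([
  [0,0,0,0,0,-3,0],
  [0,0,0,0,0,-4,0],
  [0,0,0,0,0,-4,1],
  [0,0,0,-3.5,-1,-1,1],
  [0,0,0,-3.5,0,0,1],
  [0,0,0,-3,0,0,1],
  [0,0,0,0,0,0,1],
  [0,0,0,0,0,0,1],
])

```text
t: 13.63
tool_pos: [0.4538, -0.2267, 0.0887]
eef_rot: [0.687, 0.727, 0.0, 0.001]
ft_force: [0.1, 0.9, -0.7]
grip_width: 0.85
grip_force: 0.0
```

Run:
```python
from h import *
b=grab('top','topE.png');s=grab('side','sideE.png');delta([.4536,-.2263,.1])
m=np.hstack([cv2.resize(b[140:215,255:345],(480,400),interpolation=cv2.INTER_CUBIC),cv2.resize(s[160:235,265:345],(320,300),interpolation=cv2.INTER_CUBIC)[:, :] if 0 else np.zeros((400,0,3),np.uint8)])
B=cv2.resize(b[140:240,255:405],(800,533),interpolation=cv2.INTER_CUBIC)
f=lambda X:tuple(int(round(q)) for q in ((proj('top',X)-[255,140]+.5)*5.333-.5))
for k in(-85.5,-28.5,28.5,85.5):
    c=np.array([.5735-k*.00006,.0037+k*.000998,.030]);
    for a in np.linspace(0,6.28,24): cv2.circle(B,f(c+.0245*np.array([np.cos(a),np.sin(a),0])),1,(0,255,0),-1)
for X in [(.5744,-.3412),(.5654,-.2223),(.4536,-.2263),(.4541,-.3355)]:
    for a in np.linspace(0,6.28,24): cv2.circle(B,f(np.array([*X,.036])+.022*np.array([np.cos(a),np.sin(a),0])),1,(255,0,0),-1)
for y in(-.035,0,.035): cv2.circle(B,f([.4538-.06*y,y-.0048,.061]),2,(255,0,0),-1)
cv2.imwrite('pics/t3.png',B[:,:,::-1])
```

```text
tool shift cm [-0.24  0.08 -1.18] pos [ 0.4527 -0.224   0.0882] axes x [-0.059  0.998  0.002] y [ 0.998  0.059 -0.002] z [-0.002  0.002 -1.   ]
```

View pics/t3.png

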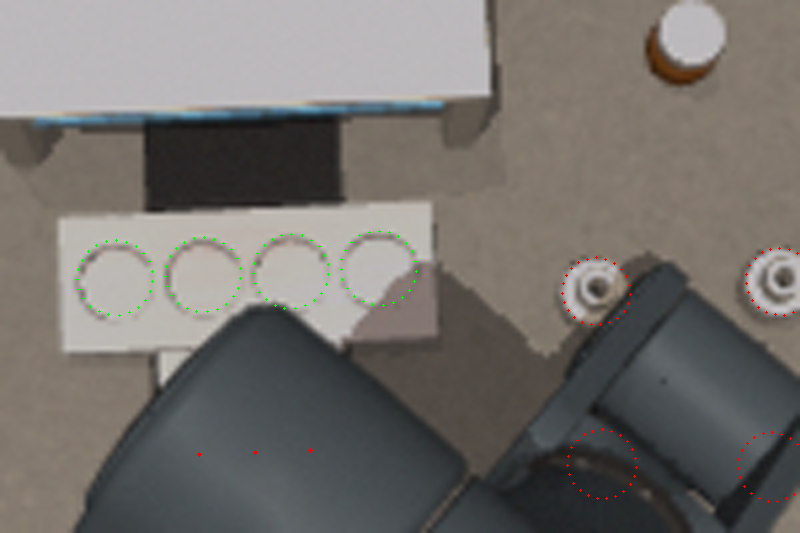

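The nest circles fit the prediction to within about 2 mm: they centre near (117,282), (205,277), (292,273) and (380,270), and I'll use that small correction. The two visible vials at (595,291) and (777,283) match their measured circles. Next is the first vial.

Call:
arm_command([
  [0,0,0,-0.2,0,3,1],
  [0,0,0,0,0,3,1],
  [0,0,0,0,0,2.5,1],
  [0,0,0,0,0,1.7,1],
  [0,0,0,0,0,0.8,1],
  [0,0,0,0,0,0,1],
  [0,0,0,0,0,0,0.5],
  [0,0,0,0,0,0,0.3],
], grip_force=30)

```text
t: 14.4
tool_pos: [0.4543, -0.2269, -0.0205]
eef_rot: [0.686, 0.728, 0.0, 0.001]
ft_force: [0.1, -0.5, -0.6]
grip_width: 0.747
grip_force: 0.0
```

Call:
arm_command([
  [0,0,0,0,0,0,0.3],
  [0,0,0,0,0,0,0.3],
  [0,0,0,0,0,0,0.3],
  [0,0,0,0,0,0,0.3],
])

```text
t: 14.73
tool_pos: [0.4547, -0.2276, -0.02]
eef_rot: [0.686, 0.728, 0.0, 0.001]
ft_force: [0.5, 0.8, 6.7]
grip_width: 0.495
grip_force: 31.3
```

Run:
```python
from h import *
delta([.578,-.0826,.10]);print(bot.get_state()['ft_force'],bot.get_state()['moment'])
```

```text
tool shift cm [ 13.72  13.19 -12.  ] pos [ 0.4547 -0.2276 -0.02  ] axes x [-0.059  0.998 -0.002] y [0.998 0.059 0.002] z [ 0.002 -0.002 -1.   ]
[0.48358246 0.81544491 6.71892845] [ 0.14890715 -0.14098633  0.045901  ]
```

Call:
arm_command([
  [0,0,0,0,0,-2,0.3],
  [0,0,0,0,0,-3.5,0.3],
  [0,0,0,0,0,-3.5,0.3],
  [0,0,0,3.4,2.2,0,0.3],
  [0,0,0,3.4,2.2,0,0.3],
  [0,0,0,3.4,2.9,0,0.3],
  [0,0,0,2.4,2.9,0,0.3],
  [0,0,0,1,3,0,0.3],
])

```text
t: 15.4
tool_pos: [0.5746, -0.0818, 0.0689]
eef_rot: [0.685, 0.729, -0.0, -0.002]
ft_force: [-1.1, -1.7, -0.7]
grip_width: 0.493
grip_force: 31.0
```

Call:
arm_command([
  [0,0,0,0,0,0,0.3],
  [0,0,0,0,0,0,0.3],
  [0,0,0,0,0,0,0.3],
  [0,0,0,0,0,0,0.3],
])

```text
t: 15.73
tool_pos: [0.574, -0.0862, 0.0684]
eef_rot: [0.686, 0.727, -0.001, -0.001]
ft_force: [-1.2, 0.4, -1.3]
grip_width: 0.494
grip_force: 31.1
```

Run:
```python
from h import *
delta([.578,-.0839,.002]);print(bot.get_state()['ft_force'],bot.get_state()['grip_width'])
```

```text
tool shift cm [0.2  0.43 6.64] pos [ 0.574  -0.0862  0.0684] axes x [-0.058  0.998  0.001] y [ 0.998  0.058 -0.002] z [-0.002  0.001 -1.   ]
[-1.22557554  0.43902153 -1.29613273] 0.49361513511384686
```

Call:
arm_command([
  [0,0,0,0.2,0.43,1.5,0.3],
  [0,0,0,0,0,2,0.3],
  [0,0,0,0,0,1.5,0.3],
  [0,0,0,0,0,0.7,0.3],
  [0,0,0,0,0,0.5,0.3],
  [0,0,0,0,0,0.3,0.3],
  [0,0,0,0,0,0,0.3],
  [0,0,0,0,0,0,0.3],
])

```text
t: 16.4
tool_pos: [0.5801, -0.0839, 0.0042]
eef_rot: [0.686, 0.728, 0.0, 0.0]
ft_force: [0.3, 0.7, -1.1]
grip_width: 0.493
grip_force: 31.1
```

Run:
```python
from h import *
delta([.578,-.0839,.001]);print(bot.get_state()['ft_force'],bot.get_state()['grip_width'])
```

```text
tool shift cm [ 0.02 -0.21  0.32] pos [ 0.5801 -0.0839  0.0042] axes x [-0.059  0.998 -0.   ] y [0.998 0.059 0.001] z [ 0.001 -0.    -1.   ]
[ 0.28559156  0.70787146 -1.0778772 ] 0.4927460586641666
```

Call:
arm_command([
  [0,0,0,0,-0.2,0.2,0.3],
  [0,0,0,0,0,0.1,0.3],
  [0,0,0,0,0,0,0.3],
  [0,0,0,0,0,0,0.6],
  [0,0,0,0,0,0,0.8],
  [0,0,0,0,0,-1.5,0.8],
  [0,0,0,0,0,-3,0.8],
  [0,0,0,0,0,-3,0.8],
])

```text
t: 17.07
tool_pos: [0.5768, -0.0833, 0.0754]
eef_rot: [0.686, 0.728, -0.001, -0.001]
ft_force: [1.5, -0.5, 0.3]
grip_width: 0.796
grip_force: 0.0
```

Call:
arm_command([
  [0,0,0,-3.4,0,0,0.8],
  [0,0,0,-3.4,0,0,0.8],
  [0,0,0,-3.4,-0.2,0,0.8],
  [0,0,0,-3.4,-0.3,0,0.8],
  [0,0,0,0,0,0,0.8],
  [0,0,0,0,0,0,0.8],
  [0,0,0,0,0,0,0.8],
])

```text
t: 17.65
tool_pos: [0.5804, -0.2193, 0.0755]
eef_rot: [0.686, 0.727, 0.0, -0.001]
ft_force: [0.3, 0.7, -0.1]
grip_width: 0.802
grip_force: 0.0
```

```bash
cat >> h.py <<'E'
def white(im,X,z=.036,r=9,th=150):
    u,v=proj('top',[*X,z]);u0,v0=int(u)-r,int(v)-r
    c=im[v0:v0+2*r+1,u0:u0+2*r+1].astype(np.uint8);g=cv2.cvtColor(c,cv2.COLOR_RGB2GRAY);s=cv2.cvtColor(c,cv2.COLOR_RGB2HSV)[...,1]
    m=((g>th)&(s<60)).astype(np.uint8);n,l,st,ce=cv2.connectedComponentsWithStats(m)
    if n<2: return None
    k=1+np.argmax(st[1:,4]);return ce[k]+[u0,v0],st[k,4],onz('top',*(ce[k]+[u0,v0]),z).round(4)
E
python3 - <<'E'
from h import *
delta([.5654,-.2236,-.0205]);b=grab('top','topF.png');s=grab('side','sideF.png')
for X in [(.5744,-.3412),(.5654,-.2223),(.4541,-.3355)]: print(white(b,X))
print(bot.get_state()['ft_force'])
z=lambda i,x,y,w,h,k:cv2.resize(i[y:y+h,x:x+w],(w*k,h*k),interpolation=cv2.INTER_CUBIC)
C=np.hstack([z(b,255,150,100,75,4),z(s,265,160,100,75,4)]);cv2.imwrite('pics/j6.png',C[:,:,::-1])
E
```

```text
tool shift cm [-0.35 -1.52  9.6 ] pos [ 0.5804 -0.2193  0.0755] axes x [-0.059  0.998  0.001] y [ 0.998  0.059 -0.001] z [-0.001  0.001 -1.   ]
(array([401.09210526, 192.53947368]), np.int32(76), array([ 0.5737, -0.3423,  0.036 ]))
None
(array([399.43181818, 227.21590909]), np.int32(88), array([ 0.4537, -0.3357,  0.036 ]))
[ 0.73001708 -0.72828307  0.16503244]
```

View pics/j6.png

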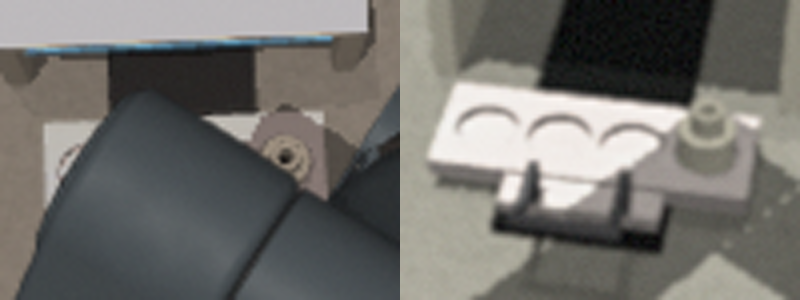

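The first vial stands upright in nest0: at (287,155) in the top half and (705,130) in the side half. Next is the second vial.

Call:
arm_command([
  [0,0,0,-0.25,-1.5,0,0.8],
  [0,0,0,0,0,2.5,0.8],
  [0,0,0,0,0,3,0.8],
  [0,0,0,0,0,2,0.8],
  [0,0,0,0,0,1.4,0.8],
  [0,0,0,0,0,0.7,0.8],
  [0,0,0,0,0,0,0.8],
  [0,0,0,0,0,0,0.3],
])

```text
t: 18.42
tool_pos: [0.5664, -0.2223, -0.0202]
eef_rot: [0.685, 0.728, 0.0, -0.0]
ft_force: [0.6, -0.1, -0.2]
grip_width: 0.676
grip_force: 0.0
```

Call:
arm_command([
  [0,0,0,0,0,0,0.3],
  [0,0,0,0,0,0,0.3],
  [0,0,0,0,0,0,0.3],
  [0,0,0,0,0,0,0.3],
])

```text
t: 18.75
tool_pos: [0.5671, -0.2235, -0.019]
eef_rot: [0.686, 0.728, 0.0, 0.001]
ft_force: [0.4, 2.4, 4.5]
grip_width: 0.497
grip_force: 31.1
```

Run:
```python
from h import *
delta([.5745,-.0257,.07]);print(bot.get_state()['ft_force'],bot.get_state()['grip_width'])
```

```text
tool shift cm [19.69  1.93 -8.92] pos [ 0.5671 -0.2235 -0.019 ] axes x [-0.059  0.998 -0.001] y [0.998 0.059 0.002] z [ 0.002 -0.001 -1.   ]
[0.43775281 2.40234213 4.48581116] 0.4971123454946687
```

Call:
arm_command([
  [0,0,0,0,0,-2,0.3],
  [0,0,0,0,0,-3.5,0.3],
  [0,0,0,0,0,-4,0.3],
  [0,0,0,3,0.3,0,0.3],
  [0,0,0,3.3,0.4,0,0.3],
  [0,0,0,3.3,0.4,0,0.3],
  [0,0,0,3.3,0.4,0,0.3],
  [0,0,0,3.3,0.4,0,0.3],
])

```text
t: 19.42
tool_pos: [0.5751, -0.0591, 0.075]
eef_rot: [0.686, 0.728, -0.0, 0.0]
ft_force: [0.1, 0.2, -0.8]
grip_width: 0.497
grip_force: 30.8
```

Call:
arm_command([
  [0,0,0,2.3,0,0,0.3],
  [0,0,0,1,0,0,0.3],
  [0,0,0,0,0,0,0.3],
  [0,0,0,0,0,0,0.3],
  [0,0,0,0,0,0,0.3],
  [0,0,0,0,0,0,0.3],
])

```text
t: 19.92
tool_pos: [0.5739, -0.0291, 0.0747]
eef_rot: [0.687, 0.727, 0.0, 0.0]
ft_force: [-0.2, -0.1, -1.4]
grip_width: 0.499
grip_force: 30.8
```

Run:
```python
from h import *
delta([.5745,-.0269,.0035])
```

```text
tool shift cm [0.22 0.07 7.12] pos [ 0.5739 -0.0291  0.0747] axes x [-0.057  0.998 -0.001] y [0.998 0.057 0.001] z [ 0.001 -0.001 -1.   ]
```

Call:
arm_command([
  [0,0,0,0.2,0.07,1.5,0.3],
  [0,0,0,0,0,2.2,0.3],
  [0,0,0,0,0,1.7,0.3],
  [0,0,0,0,0,1,0.3],
  [0,0,0,0,0,0.5,0.3],
  [0,0,0,0,0,0.25,0.3],
  [0,0,0,0,0,0,0.3],
  [0,0,0,0,0,0,0.3],
])

```text
t: 20.58
tool_pos: [0.5747, -0.0257, 0.0038]
eef_rot: [0.686, 0.728, 0.0, 0.001]
ft_force: [0.5, 0.4, -1.3]
grip_width: 0.496
grip_force: 30.9
```

Run:
```python
from h import *
delta([.5745,-.0269,.003]);print(bot.get_state()['ft_force'])
```

```text
tool shift cm [-0.12 -0.03  0.08] pos [ 0.5747 -0.0257  0.0038] axes x [-0.059  0.998 -0.   ] y [0.998 0.059 0.001] z [ 0.001 -0.    -1.   ]
[ 0.47414963  0.38673849 -1.27725292]
```

Call:
arm_command([
  [0,0,0,-0.1,0,0.1,0.3],
  [0,0,0,0,0,0,0.3],
  [0,0,0,0,0,0,0.6],
  [0,0,0,0,0,0,0.8],
  [0,0,0,0,0,-1.5,0.8],
  [0,0,0,0,0,-3,0.8],
  [0,0,0,0,0,-3.5,0.8],
  [0,0,0,-3,-1.3,0,0.8],
])

```text
t: 21.25
tool_pos: [0.5689, -0.0546, 0.0882]
eef_rot: [0.684, 0.73, 0.004, 0.006]
ft_force: [1.3, 0.0, 0.7]
grip_width: 0.799
grip_force: 0.0
```

Call:
arm_command([
  [0,0,0,-3.36,-1.54,0,0.8],
  [0,0,0,-3.36,-1.54,0,0.8],
  [0,0,0,-3.36,-1.54,0,0.8],
  [0,0,0,-3.36,-1.54,0,0.8],
  [0,0,0,-3.36,-1.54,0,0.8],
  [0,0,0,-3.36,-1.54,0,0.8],
  [0,0,0,-3.36,-1.54,0,0.8],
  [0,0,0,-3,-1.54,0,0.8],
])

```text
t: 21.92
tool_pos: [0.4551, -0.3314, 0.0826]
eef_rot: [0.686, 0.728, -0.0, 0.001]
ft_force: [1.2, -1.3, 0.6]
grip_width: 0.802
grip_force: 0.0
```

Call:
arm_command([
  [0,0,0,0,0,0,0.8],
  [0,0,0,0,0,0,0.8],
  [0,0,0,0,0,0,0.8],
])

```text
t: 22.17
tool_pos: [0.4554, -0.3286, 0.0822]
eef_rot: [0.686, 0.728, 0.0, -0.0]
ft_force: [-0.6, 0.7, -0.3]
grip_width: 0.802
grip_force: 0.0
```

Run:
```python
from h import *
b=grab('top','topG.png');delta([.4541,-.3360,-.0205])
print(white(b,(.5744,-.3412)),white(b,(.5752,-.0257),.057,10,140),white(b,(.578,-.0826),.057,10,140))
for X in [(.5744,-.3412),(.4541,-.3355)]:print(proj('top',[*X,.036]))
```

```text
tool shift cm [-0.81 -0.2  10.26] pos [ 0.4556 -0.3279  0.0821] axes x [-0.06   0.998  0.001] y [ 0.998  0.06  -0.   ] z [-0.     0.001 -1.   ]
(array([398.38235294, 190.02941176]), np.int32(34), array([ 0.5823, -0.333 ,  0.036 ])) (array([308.83160622, 188.44041451]), np.int32(386), array([ 0.5774, -0.0238,  0.057 ])) (array([325.88858696, 187.58423913]), np.int32(368), array([ 0.5816, -0.0818,  0.057 ]))
[400.76908219 192.3353077 ]
[399.36734864 227.08452072]
```

Call:
arm_command([
  [0,0,0,-0.75,-0.2,2,0.8],
  [0,0,0,0,0,3,0.8],
  [0,0,0,0,0,2.5,0.8],
  [0,0,0,0,0,1.6,0.8],
  [0,0,0,0,0,0.9,0.8],
  [0,0,0,0,0,0,0.8],
  [0,0,0,0,0,0,0.8],
  [0,0,0,0,0,0,0.3],
])

```text
t: 22.88
tool_pos: [0.4551, -0.3367, -0.0169]
eef_rot: [0.685, 0.728, -0.0, 0.001]
ft_force: [0.6, 0.3, 0.6]
grip_width: 0.674
grip_force: 0.0
```

Call:
arm_command([
  [0,0,0,0,0,0,0.3],
  [0,0,0,0,0,0,0.3],
  [0,0,0,0,0,0,0.3],
  [0,0,0,0,0,0,0.3],
])

```text
t: 23.22
tool_pos: [0.4552, -0.3373, -0.0163]
eef_rot: [0.686, 0.728, 0.0, 0.001]
ft_force: [0.7, 1.1, 5.8]
grip_width: 0.503
grip_force: 30.8
```

Run:
```python
from h import *
delta([.571,.0311,.07]);print(bot.get_state()['ft_force'],bot.get_state()['grip_width'])
```

```text
tool shift cm [36.07 13.76 -8.67] pos [ 0.4552 -0.3373 -0.0163] axes x [-0.059  0.998 -0.002] y [0.998 0.059 0.002] z [ 0.002 -0.002 -1.   ]
[0.67753825 1.05083076 5.83339801] 0.5032560595927472
```

Call:
arm_command([
  [0,0,0,0,0,-2,0.3],
  [0,0,0,0,0,-3.5,0.3],
  [0,0,0,0,0,-4,0.3],
  [0,0,0,3,1.2,0,0.3],
  [0,0,0,3.4,1.35,0,0.3],
  [0,0,0,3.4,1.35,0,0.3],
  [0,0,0,3.4,1.35,0,0.3],
  [0,0,0,3.4,1.35,0,0.3],
])

```text
t: 23.88
tool_pos: [0.5103, -0.1658, 0.0777]
eef_rot: [0.686, 0.727, 0.0, 0.0]
ft_force: [0.0, 0.1, -0.1]
grip_width: 0.501
grip_force: 31.1
```

Call:
arm_command([
  [0,0,0,3.4,1.35,0,0.3],
  [0,0,0,3.4,1.35,0,0.3],
  [0,0,0,3.4,1.35,0,0.3],
  [0,0,0,3.4,1.35,0,0.3],
  [0,0,0,3.4,1.35,0,0.3],
  [0,0,0,2,0.5,0,0.3],
  [0,0,0,0,0,0,0.3],
  [0,0,0,0,0,0,0.3],
])

```text
t: 24.55
tool_pos: [0.571, 0.028, 0.0773]
eef_rot: [0.685, 0.729, -0.0, 0.0]
ft_force: [-0.4, -0.3, -1.9]
grip_width: 0.503
grip_force: 31.1
```

Call:
arm_command([
  [0,0,0,0,0,0,0.3],
  [0,0,0,0,0,0,0.3],
])

```text
t: 24.72
tool_pos: [0.571, 0.0256, 0.0772]
eef_rot: [0.686, 0.727, -0.0, 0.0]
ft_force: [-0.2, 0.7, -1.2]
grip_width: 0.504
grip_force: 31.1
```

Run:
```python
from h import *
delta([.571,.0293,.006]);print(bot.get_state()['ft_force'],bot.get_state()['grip_width'])
```

```text
tool shift cm [0.37 0.02 7.12] pos [0.571  0.0256 0.0772] axes x [-0.058  0.998 -0.   ] y [ 0.998  0.058 -0.   ] z [-0. -0. -1.]
[-0.24368708  0.74779795 -1.2476431 ] 0.5038869849961557
```

Call:
arm_command([
  [0,0,0,0.35,0.02,1.5,0.3],
  [0,0,0,0,0,2.2,0.3],
  [0,0,0,0,0,1.7,0.3],
  [0,0,0,0,0,1,0.3],
  [0,0,0,0,0,0.5,0.3],
  [0,0,0,0,0,0.2,0.3],
  [0,0,0,0,0,0,0.3],
  [0,0,0,0,0,0,0.3],
])

```text
t: 25.38
tool_pos: [0.5719, 0.03, 0.0068]
eef_rot: [0.686, 0.728, 0.0, 0.001]
ft_force: [0.3, 0.3, -0.1]
grip_width: 0.504
grip_force: 31.1
```

Run:
```python
from h import *
delta([.571,.0293,.006]);print(bot.get_state()['ft_force'])
```

```text
tool shift cm [-0.06 -0.09  0.08] pos [0.5719 0.03   0.0068] axes x [-0.059  0.998 -0.   ] y [0.998 0.059 0.001] z [ 0.001 -0.    -1.   ]
[ 0.28510681  0.31506456 -0.10295708]
```

Call:
arm_command([
  [0,0,0,-0.05,-0.05,0.1,0.3],
  [0,0,0,0,0,0,0.3],
  [0,0,0,0,0,0,0.6],
  [0,0,0,0,0,0,0.8],
  [0,0,0,0,0,-1.5,0.8],
  [0,0,0,0,0,-3,0.8],
  [0,0,0,0,0,-3.5,0.8],
  [0,0,0,-3,0,0,0.8],
])

```text
t: 26.05
tool_pos: [0.576, 0.0032, 0.091]
eef_rot: [0.684, 0.729, 0.003, 0.004]
ft_force: [1.5, -1.6, 0.4]
grip_width: 0.797
grip_force: 0.0
```

Call:
arm_command([
  [0,0,0,-3.4,-0.2,0,0.8],
  [0,0,0,-3.4,-0.2,0,0.8],
  [0,0,0,-3.4,-0.2,0,0.8],
  [0,0,0,-3.4,-0.2,0,0.8],
  [0,0,0,-3.4,-0.2,0,0.8],
  [0,0,0,-3.4,-0.2,0,0.8],
  [0,0,0,-3.4,-0.2,0,0.8],
  [0,0,0,-3.4,-0.2,0,0.8],
])

```text
t: 26.72
tool_pos: [0.5725, -0.2742, 0.0855]
eef_rot: [0.686, 0.728, 0.0, 0.0]
ft_force: [0.6, 0.1, -1.1]
grip_width: 0.802
grip_force: 0.0
```

Run:
```python
from h import *
b=grab('top','topH.png');s=grab('side','sideH.png');delta([.574,-.3413,-.0185])
for X in [(.5744,-.3412)]:print(white(b,X),proj('top',[*X,.036]))
# side view of the last vial
for i,im in((0,cv2.imread('pics/sideC.png')[...,::-1]),(1,s)):
  c=im[195:230,415:445];g=cv2.cvtColor(np.ascontiguousarray(c),cv2.COLOR_RGB2GRAY);n,l,st,ce=cv2.connectedComponentsWithStats((g>170).astype(np.uint8));print(i,[(ce[k].round(1),st[k,4]) for k in range(1,n) if st[k,4]>15])
z=lambda i,x,y,w,h,k:cv2.resize(i[y:y+h,x:x+w],(w*k,h*k),interpolation=cv2.INTER_CUBIC)
cv2.imwrite('pics/j7.png',np.hstack([z(b,255,150,160,120,5)])[:,:,::-1])
```

```text
tool shift cm [-6.16 -0.35 10.47] pos [ 0.5738 -0.2791  0.0859] axes x [-0.054  0.999 -0.005] y [0.999 0.054 0.004] z [ 0.004 -0.005 -1.   ]
(array([404.25, 190.75]), np.int32(4), array([ 0.5802, -0.3533,  0.036 ])) [400.76908219 192.3353077 ]
0 [(array([14.1, 15.5]), np.int32(157))]
1 [(array([16.6, 17.9]), np.int32(69))]
```

View pics/j7.png

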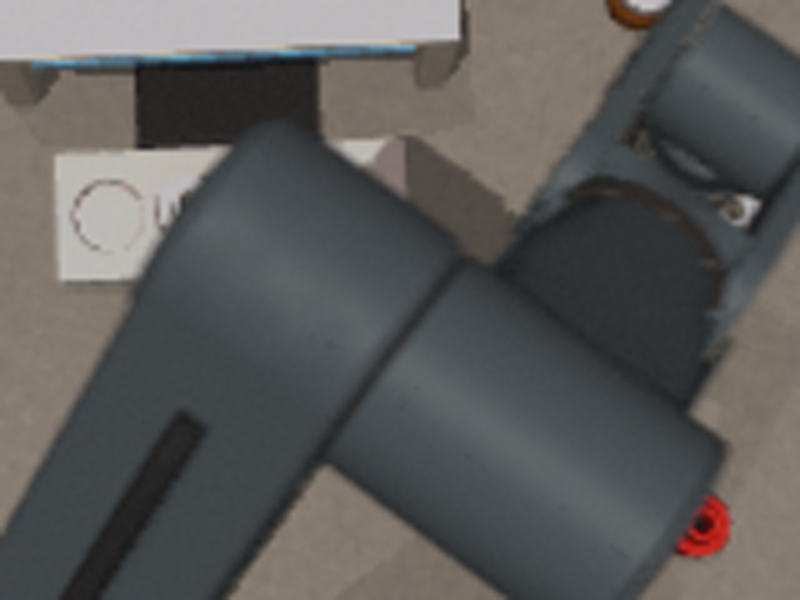

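That picture shows the last vial's bore near (740,208), partly under the wrist and where expected. The slide's nest3 at (108,215) is free. That leaves one picture, so I'll use numbers from here.

Call:
arm_command([
  [0,0,0,-3.1,-0.15,0,0.8],
  [0,0,0,-3,-0.1,0,0.8],
  [0,0,0,0,0,0,0.8],
  [0,0,0,0,0,2,0.8],
  [0,0,0,0,0,2,0.8],
  [0,0,0,0,0,0,0.8],
  [0,0,0,0,0,0,0.8],
])

```text
t: 27.4
tool_pos: [0.5729, -0.3319, 0.0442]
eef_rot: [0.686, 0.728, -0.0, -0.002]
ft_force: [-0.9, -0.4, 0.9]
grip_width: 0.8
grip_force: 0.0
```

Run:
```python
from h import *
s=grab('side','sideI.png');delta([.574,-.3410,-.0185])
```

```text
tool shift cm [-0.83 -0.04  6.38] pos [ 0.5739 -0.3327  0.0453] axes x [-0.06   0.998  0.001] y [ 0.998  0.06  -0.   ] z [-0.     0.001 -1.   ]
```

Call:
arm_command([
  [0,0,0,-0.8,0,0,0.8],
  [0,0,0,0,0,2,0.8],
  [0,0,0,0,0,2.2,0.8],
  [0,0,0,0,0,1.5,0.8],
  [0,0,0,0,0,0.7,0.8],
  [0,0,0,0,0,0,0.8],
  [0,0,0,0,0,0,0.8],
  [0,0,0,0,0,0,0.3],
])

```text
t: 28.12
tool_pos: [0.5752, -0.3423, -0.0177]
eef_rot: [0.686, 0.728, 0.0, 0.001]
ft_force: [-0.1, -0.4, 0.7]
grip_width: 0.678
grip_force: 0.0
```

Call:
arm_command([
  [0,0,0,0,0,0,0.3],
  [0,0,0,0,0,0,0.3],
  [0,0,0,0,0,0,0.3],
  [0,0,0,0,0,0,0.3],
])

```text
t: 28.45
tool_pos: [0.5754, -0.3423, -0.0173]
eef_rot: [0.686, 0.728, 0.0, 0.001]
ft_force: [-0.6, 0.6, 6.0]
grip_width: 0.494
grip_force: 31.1
```

Run:
```python
from h import *
delta([.5675,.088,.07]);print(bot.get_state()['ft_force'],bot.get_state()['grip_width'])
```

```text
tool shift cm [42.99  1.79 -8.81] pos [ 0.5754 -0.3423 -0.0173] axes x [-0.059  0.998 -0.002] y [0.998 0.059 0.002] z [ 0.002 -0.002 -1.   ]
[-0.58987633  0.64096152  5.97574772] 0.49433187171301296
```

Call:
arm_command([
  [0,0,0,0,0,-2,0.3],
  [0,0,0,0,0,-3.5,0.3],
  [0,0,0,0,0,-4,0.3],
  [0,0,0,2.8,0.1,0,0.3],
  [0,0,0,3.4,0.15,0,0.3],
  [0,0,0,3.4,0.15,0,0.3],
  [0,0,0,3.4,0.15,0,0.3],
  [0,0,0,3.4,0.15,0,0.3],
])

```text
t: 29.12
tool_pos: [0.5708, -0.1759, 0.0761]
eef_rot: [0.686, 0.728, -0.0, -0.0]
ft_force: [-0.0, 0.3, -1.1]
grip_width: 0.497
grip_force: 30.9
```

Call:
arm_command([
  [0,0,0,3.4,0.15,0,0.3],
  [0,0,0,3.4,0.15,0,0.3],
  [0,0,0,3.4,0.15,0,0.3],
  [0,0,0,3.4,0.15,0,0.3],
  [0,0,0,3.4,0.15,0,0.3],
  [0,0,0,3.4,0.15,0,0.3],
  [0,0,0,3.4,0.1,0,0.3],
  [0,0,0,2.6,0,0,0.3],
])

```text
t: 29.78
tool_pos: [0.5651, 0.0893, 0.076]
eef_rot: [0.685, 0.728, -0.0, -0.0]
ft_force: [0.7, -0.8, -1.2]
grip_width: 0.499
grip_force: 30.9
```

Call:
arm_command([
  [0,0,0,0,0,0,0.3],
  [0,0,0,0,0,0,0.3],
  [0,0,0,0,0,0,0.3],
  [0,0,0,0,0,0,0.3],
])

```text
t: 30.12
tool_pos: [0.566, 0.0856, 0.0761]
eef_rot: [0.686, 0.727, -0.0, 0.0]
ft_force: [-0.0, -1.0, -0.3]
grip_width: 0.492
grip_force: 30.9
```

Run:
```python
from h import *
delta([.5675,.0872,.005]);print(bot.get_state()['ft_force'],bot.get_state()['grip_width'])
```

```text
tool shift cm [0.15 0.16 7.11] pos [0.566  0.0856 0.0761] axes x [-0.058  0.998 -0.   ] y [ 0.998  0.058 -0.   ] z [-0. -0. -1.]
[-0.03682491 -1.0370471  -0.31078528] 0.4924666915730654
```

Call:
arm_command([
  [0,0,0,0.15,0.15,1.5,0.3],
  [0,0,0,0,0,2.2,0.3],
  [0,0,0,0,0,1.7,0.3],
  [0,0,0,0,0,1,0.3],
  [0,0,0,0,0,0.5,0.3],
  [0,0,0,0,0,0.2,0.3],
  [0,0,0,0,0,0,0.3],
  [0,0,0,0,0,0,0.3],
])

```text
t: 30.78
tool_pos: [0.568, 0.088, 0.0058]
eef_rot: [0.686, 0.728, 0.0, 0.001]
ft_force: [0.4, -0.1, -0.2]
grip_width: 0.495
grip_force: 30.9
```

Run:
```python
from h import *
delta([.5675,.0872,.005]);print(bot.get_state()['ft_force'])
```

```text
tool shift cm [-0.08 -0.06  0.08] pos [0.568  0.088  0.0058] axes x [-0.059  0.998 -0.   ] y [0.998 0.059 0.001] z [ 0.001 -0.    -1.   ]
[ 0.40920144 -0.14550469 -0.21088827]
```

Call:
arm_command([
  [0,0,0,-0.05,-0.05,0.1,0.3],
  [0,0,0,0,0,0,0.3],
  [0,0,0,0,0,0,0.6],
  [0,0,0,0,0,0,0.8],
  [0,0,0,0,0,-2,0.8],
  [0,0,0,0,0,-4,0.8],
  [0,0,0,0,0,-4,0.5],
  [0,0,0,2.5,0,0,0.4],
])

```text
t: 31.45
tool_pos: [0.572, 0.11, 0.1116]
eef_rot: [0.687, 0.727, 0.005, 0.006]
ft_force: [1.4, -0.2, 0.5]
grip_width: 0.528
grip_force: 0.0
```

Call:
arm_command([
  [0,0,0,3.5,0.2,0,0.38],
  [0,0,0,3.5,0.2,0,0.38],
  [0,0,0,3.5,0.2,0,0.38],
  [0,0,0,3.5,0.2,0,0.38],
  [0,0,0,3.5,0.2,0,0.38],
  [0,0,0,3.5,0.2,0,0.38],
  [0,0,0,0,0,0,0.38],
  [0,0,0,0,0,0,0.38],
])

```text
t: 32.12
tool_pos: [0.5644, 0.3252, 0.1043]
eef_rot: [0.684, 0.729, 0.0, 0.0]
ft_force: [-0.8, -1.1, 0.1]
grip_width: 0.382
grip_force: 0.0
```

Run:
```python
from h import *
b=grab('top','topJ.png');s=grab('side','sideJ.png');delta([.5688,.3255,.03])
z=lambda i,x,y,w,h,k:cv2.resize(i[y:y+h,x:x+w],(w*k,h*k),interpolation=cv2.INTER_CUBIC)
C=np.zeros((600,800,3),np.uint8)
T=z(b,255,165,95,48,8)[:, :760];C[:384,:760]=T
f=lambda X:tuple(int(round(q)) for q in ((proj('top',X)-[255,165]+.5)*8-.5))
for X in((.578,-.0826),(.5745,-.0257),(.571,.0311),(.5675,.088)):
    cv2.circle(C,f([*X,.075]),3,(255,0,0),-1)
S=z(s,268,165,80,43,5);C[384:384+215,:400]=S
S=z(s,165,155,80,43,5)
C[384:599,400:800]=S
cv2.imwrite('pics/j8.png',C[:,:,::-1])
```

```text
tool shift cm [0.27 0.45 7.41] pos [0.5645 0.3226 0.1041] axes x [-0.06   0.998 -0.001] y [ 0.998  0.06  -0.001] z [-0.001 -0.001 -1.   ]
```

View pics/j8.png

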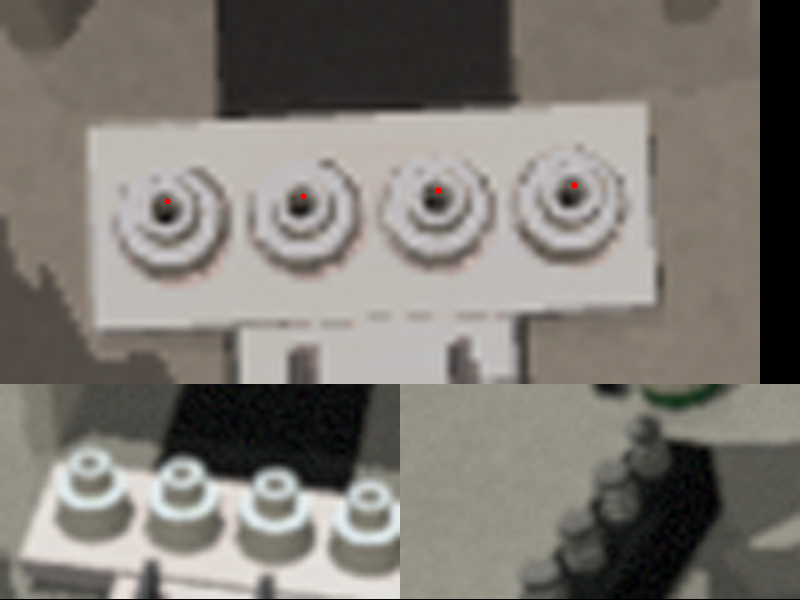

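All four vials stand upright in their nests, with bores at about (165,210), (302,206), (437,200) and (571,194). That was my last picture. Next are the swabs, starting with swab0.

Call:
arm_command([
  [0,0,0,0.28,0.55,0,0.38],
  [0,0,0,0,0,0,0.38],
  [0,0,0,0,0,2,0.38],
  [0,0,0,0,0,2,0.38],
  [0,0,0,0,0,1.6,0.38],
  [0,0,0,0,0,1,0.38],
  [0,0,0,0,0,0.6,0.38],
  [0,0,0,0,0,0,0.38],
], grip_force=40)

```text
t: 32.88
tool_pos: [0.5698, 0.3252, 0.0309]
eef_rot: [0.686, 0.727, -0.001, -0.001]
ft_force: [-0.6, 0.2, -0.1]
grip_width: 0.379
grip_force: 0.0
```

Call:
arm_command([
  [0,0,0,0,0,0,0.38],
  [0,0,0,0,0,0,0.1],
  [0,0,0,0,0,0,0.1],
  [0,0,0,0,0,0,0.1],
  [0,0,0,0,0,0,0.1],
])

```text
t: 33.3
tool_pos: [0.5712, 0.3265, 0.0333]
eef_rot: [0.686, 0.728, 0.001, 0.001]
ft_force: [-0.3, -0.2, 3.2]
grip_width: 0.239
grip_force: 39.2
```

Run:
```python
from h import *
delta([.578,-.082,.145]);print(bot.get_state()['ft_force'],bot.get_state()['moment'])
```

```text
tool shift cm [-40.81  -1.72 -11.2 ] pos [0.5712 0.3265 0.0333] axes x [-0.059  0.998  0.001] y [0.998 0.059 0.003] z [ 0.002  0.001 -1.   ]
[-0.3118629  -0.2125247   3.20106618] [-0.01373586 -0.0477323  -0.06252372]
```

Call:
arm_command([
  [0,0,0,0,0,-1.5,0.1],
  [0,0,0,0,0,-3,0.1],
  [0,0,0,0,0,-3.5,0.1],
  [0,0,0,0,0,-3.2,0.1],
  [0,0,0,-2.5,-0.1,0,0.1],
  [0,0,0,-3.4,-0.1,0,0.1],
  [0,0,0,-3.4,-0.1,0,0.1],
  [0,0,0,-3.4,-0.1,0,0.1],
])

```text
t: 33.97
tool_pos: [0.5734, 0.1984, 0.1448]
eef_rot: [0.685, 0.728, 0.0, 0.0]
ft_force: [0.6, 0.5, -0.0]
grip_width: 0.241
grip_force: 40.2
```

Call:
arm_command([
  [0,0,0,-3.4,-0.2,0,0.1],
  [0,0,0,-3.4,-0.2,0,0.1],
  [0,0,0,-3.4,-0.2,0,0.1],
  [0,0,0,-3.4,-0.2,0,0.1],
  [0,0,0,-3.4,-0.2,0,0.1],
  [0,0,0,-3.4,-0.2,0,0.1],
  [0,0,0,-3.4,-0.2,0,0.1],
  [0,0,0,-3,0,0,0.1],
])

```text
t: 34.63
tool_pos: [0.5751, -0.0711, 0.1444]
eef_rot: [0.686, 0.728, -0.0, -0.0]
ft_force: [-0.4, -0.6, -0.2]
grip_width: 0.243
grip_force: 40.2
```

Call:
arm_command([
  [0,0,0,-1,0,0,0.1],
  [0,0,0,0,0,0,0.1],
  [0,0,0,0,0,0,0.1],
  [0,0,0,0,0,0,0.1],
])

```text
t: 34.97
tool_pos: [0.5758, -0.0776, 0.1441]
eef_rot: [0.685, 0.728, 0.0, -0.001]
ft_force: [-0.2, 1.0, 0.3]
grip_width: 0.246
grip_force: 40.2
```

Run:
```python
from h import *
delta([.578,-.081,.09]);print(bot.get_state()['ft_force'],bot.get_state()['grip_width'])
```

```text
tool shift cm [-0.35  0.21  5.41] pos [ 0.5758 -0.0776  0.1441] axes x [-0.06   0.998  0.001] y [ 0.998  0.06  -0.001] z [-0.001  0.001 -1.   ]
[-0.21433624  0.99743391  0.25758202] 0.24554185792766567
```

Call:
arm_command([
  [0,0,0,-0.35,0.2,1,0.1],
  [0,0,0,0,0,1.5,0.1],
  [0,0,0,0,0,1,0.1],
  [0,0,0,0,0,0,0.1],
  [0,0,0,0,0,0,0.1],
])

```text
t: 35.38
tool_pos: [0.5777, -0.0815, 0.1081]
eef_rot: [0.685, 0.728, -0.001, -0.001]
ft_force: [0.5, -0.5, 1.0]
grip_width: 0.242
grip_force: 40.2
```

Run:
```python
from h import *
delta([.578,-.081,.09])
```

```text
tool shift cm [0.05 0.03 1.81] pos [ 0.5777 -0.0815  0.1081] axes x [-0.06   0.998  0.001] y [ 0.998  0.06  -0.002] z [-0.002  0.001 -1.   ]
```

Call:
arm_command([
  [0,0,0,0.05,0,0.5,0.1],
  [0,0,0,0,0,0.5,0.1],
  [0,0,0,0,0,0.4,0.1],
  [0,0,0,0,0,0.3,0.1],
  [0,0,0,0,0,0,0.1],
])

```text
t: 35.8
tool_pos: [0.578, -0.082, 0.0915]
eef_rot: [0.686, 0.728, -0.0, -0.001]
ft_force: [-0.4, 0.2, 0.2]
grip_width: 0.239
grip_force: 40.2
```

Call:
arm_command([
  [0,0,0,0,0,0.5,0.1],
  [0,0,0,0,0,0.5,0.1],
  [0,0,0,0,0,0.5,0.1],
  [0,0,0,0,0,0.4,0.1],
  [0,0,0,0,0,0.3,0.1],
  [0,0,0,0,0,0,0.1],
  [0,0,0,0,0,0,0.1],
])

```text
t: 36.38
tool_pos: [0.5783, -0.082, 0.0699]
eef_rot: [0.686, 0.728, -0.0, -0.0]
ft_force: [0.6, 0.2, -0.2]
grip_width: 0.247
grip_force: 40.2
```

Call:
arm_command([
  [0,0,0,0,0,0.5,0.1],
  [0,0,0,0,0,0.4,0.1],
  [0,0,0,0,0,0.3,0.1],
  [0,0,0,0,0,0,0.1],
])

```text
t: 36.72
tool_pos: [0.579, -0.0823, 0.0579]
eef_rot: [0.686, 0.728, 0.0, 0.0]
ft_force: [0.6, 0.1, 1.4]
grip_width: 0.239
grip_force: 40.4
```

Call:
arm_command([
  [0,0,0,0,0,0.25,0.1],
  [0,0,0,0,0,0.2,0.1],
  [0,0,0,0,0,0.1,0.1],
  [0,0,0,0,0,0,0.1],
])

```text
t: 37.05
tool_pos: [0.5788, -0.0822, 0.0525]
eef_rot: [0.686, 0.728, 0.0, 0.0]
ft_force: [0.5, 0.6, 0.6]
grip_width: 0.243
grip_force: 40.5
```

Call:
arm_command([
  [0,0,0,0,0,0.1,0.1],
  [0,0,0,0,0,0,0.1],
])

```text
t: 37.22
tool_pos: [0.5788, -0.0822, 0.0522]
eef_rot: [0.686, 0.728, 0.0, 0.0]
ft_force: [-0.1, -0.1, 5.9]
grip_width: 0.241
grip_force: 41.0
```

Call:
arm_command([
  [0,0,0,0,0,0.05,0.1],
  [0,0,0,0,0,0,0.1],
  [0,0,0,0,0,0,0.38],
  [0,0,0,0,0,0,0.38],
  [0,0,0,0,0,-1.5,0.38],
  [0,0,0,0,0,-2,0.38],
  [0,0,0,0,0,-2.5,0.38],
  [0,0,0,2.5,0,0,0.38],
])

```text
t: 37.88
tool_pos: [0.5808, -0.0612, 0.1148]
eef_rot: [0.687, 0.727, 0.001, 0.005]
ft_force: [1.3, 0.0, 0.8]
grip_width: 0.371
grip_force: 0.0
```

Call:
arm_command([
  [0,0,0,3.4,-0.2,0,0.38],
  [0,0,0,3.4,-0.2,0,0.38],
  [0,0,0,3.4,-0.2,0,0.38],
  [0,0,0,3.4,-0.2,0,0.38],
  [0,0,0,3.4,-0.3,0,0.38],
  [0,0,0,3.4,-0.3,0,0.38],
  [0,0,0,3.4,-0.3,0,0.38],
  [0,0,0,3.4,-0.3,0,0.38],
])

```text
t: 38.55
tool_pos: [0.5394, 0.2146, 0.1104]
eef_rot: [0.686, 0.728, -0.001, -0.001]
ft_force: [0.4, -0.6, -0.1]
grip_width: 0.38
grip_force: 0.0
```

Call:
arm_command([
  [0,0,0,3.4,-0.3,0,0.38],
  [0,0,0,3.4,-0.3,0,0.38],
  [0,0,0,3.4,-0.3,0,0.38],
  [0,0,0,1.4,-0.1,0,0.38],
  [0,0,0,0,0,0,0.38],
  [0,0,0,0,0,0,0.38],
  [0,0,0,0,0,0,0.38],
])

```text
t: 39.13
tool_pos: [0.5237, 0.327, 0.1106]
eef_rot: [0.686, 0.728, -0.001, -0.0]
ft_force: [-0.1, -0.2, 0.2]
grip_width: 0.379
grip_force: 0.0
```

Run:
```python
from h import *
b=grab('top','topK.png');s=grab('side','sideK.png');delta([.5249,.3254,.0315])
# seated swab check: grey grip top in the top view at z=.111
g=cv2.cvtColor(b,cv2.COLOR_RGB2GRAY)
u,v=proj('top',[.5765,-.082,.111]).round().astype(int);print(u,v);print(g[v-7:v+9,u-8:u+9])
```

```text
tool shift cm [-0.12  0.07  7.94] pos [0.5242 0.3267 0.1109] axes x [-0.057  0.998 -0.001] y [ 0.998  0.057 -0.001] z [-0.001 -0.001 -1.   ]
327 186
[[183 182 182 184 183 185 185 186 185 185 184 184 184 185 184 184 176]
 [186 186 186 186 185 187 186 185 185 187 187 186 187 186 186 186 179]
 [187 187 187 185 186 185 186 187 187 187 186 186 186 187 186 186 179]
 [185 185 185 185 186 185 185 187 186 187 186 185 187 186 187 187 175]
 [186 186 186 187 184 179 176 156 120 130 140 186 185 186 186 186 176]
 [185 185 184 171 170 156 129 118 112 117 108 139 186 186 187 187 177]
 [187 179 141 186 178 126 115 114 114 116 122 127 138 187 186 187 177]
 [182 153 158 183 157 122 114 115 115 114 117 124 129 187 186 187 177]
 [169 124 185 182 147 123 116 116 116 116 116 137 172 124 187 187 179]
 [165 182 184 161 154 107 117 118 117 115 111 157 181 146 187 186 180]
 [151 187 179 146 173  74 102 123 121  86  97 156 181 144 175 185 179]
 [153 186 180 134 150 101  60  84  74 112 171 164 184 155 158 187 180]
 [154 186 187 171 111 170 111 107 118 139 111 185 179 124 156 187 182]
 [160 152 186 179 123 108 121 140 132 107 159 187 178 111 177 187 183]
 [144 114 180 186 178 147 113 119 142 180 185 182 149 167 185 187 183]
 [174  96 111 163 187 184 181 181 184 187 182 150 109 159 186 187 183]]
```

Call:
arm_command([
  [0,0,0,-0.1,0.05,2,0.38],
  [0,0,0,0,0,2,0.38],
  [0,0,0,0,0,2,0.38],
  [0,0,0,0,0,1.2,0.38],
  [0,0,0,0,0,0.6,0.38],
  [0,0,0,0,0,0,0.38],
  [0,0,0,0,0,0,0.38],
  [0,0,0,0,0,0,0.1],
])

```text
t: 39.9
tool_pos: [0.5256, 0.3276, 0.0342]
eef_rot: [0.686, 0.728, 0.001, 0.0]
ft_force: [-0.4, -0.3, 0.9]
grip_width: 0.252
grip_force: 3.9
```

Call:
arm_command([
  [0,0,0,0,0,0,0.1],
  [0,0,0,0,0,0,0.1],
  [0,0,0,0,0,0,0.1],
  [0,0,0,0,0,0,0.1],
])

```text
t: 40.23
tool_pos: [0.5254, 0.3278, 0.0343]
eef_rot: [0.686, 0.728, 0.001, 0.001]
ft_force: [0.3, -1.4, 4.8]
grip_width: 0.242
grip_force: 39.3
```

Run:
```python
from h import *
delta([.5745,-.0255,.145]);print(bot.get_state()['ft_force'],bot.get_state()['grip_width'])
```

```text
tool shift cm [-35.55   2.82 -11.09] pos [0.5254 0.3278 0.0343] axes x [-0.06   0.998  0.001] y [0.998 0.06  0.002] z [ 0.002  0.001 -1.   ]
[ 0.31665605 -1.38157933  4.76146633] 0.24185816216418138
```

Call:
arm_command([
  [0,0,0,0,0,-1.5,0.1],
  [0,0,0,0,0,-3,0.1],
  [0,0,0,0,0,-3.5,0.1],
  [0,0,0,0,0,-3.1,0.1],
  [0,0,0,-2.5,0.2,0,0.1],
  [0,0,0,-3.4,0.3,0,0.1],
  [0,0,0,-3.4,0.3,0,0.1],
  [0,0,0,-3.4,0.3,0,0.1],
])

```text
t: 40.9
tool_pos: [0.5427, 0.2005, 0.1444]
eef_rot: [0.685, 0.728, 0.0, 0.0]
ft_force: [0.6, -0.2, -0.6]
grip_width: 0.244
grip_force: 40.1
```

Call:
arm_command([
  [0,0,0,-3.4,0.3,0,0.1],
  [0,0,0,-3.4,0.3,0,0.1],
  [0,0,0,-3.4,0.3,0,0.1],
  [0,0,0,-3.4,0.3,0,0.1],
  [0,0,0,-3.4,0.3,0,0.1],
  [0,0,0,-3.4,0.2,0,0.1],
  [0,0,0,-2,0,0,0.1],
  [0,0,0,0,0,0,0.1],
])

```text
t: 41.57
tool_pos: [0.5741, -0.0256, 0.1441]
eef_rot: [0.688, 0.726, -0.0, 0.001]
ft_force: [-0.4, 0.1, 0.8]
grip_width: 0.246
grip_force: 40.1
```

Call:
arm_command([
  [0,0,0,0,0,0,0.1],
  [0,0,0,0,0,0,0.1],
  [0,0,0,0,0,0,0.1],
])

```text
t: 41.82
tool_pos: [0.5728, -0.0199, 0.144]
eef_rot: [0.685, 0.728, -0.0, -0.0]
ft_force: [0.1, 0.5, -0.3]
grip_width: 0.237
grip_force: 40.1
```

Run:
```python
from h import *
delta([.5747,-.0233,.092])
```

```text
tool shift cm [-0.36  0.17  5.2 ] pos [ 0.5728 -0.0199  0.144 ] axes x [-0.061  0.998  0.001] y [ 0.998  0.061 -0.001] z [-0.001  0.001 -1.   ]
```

Call:
arm_command([
  [0,0,0,-0.33,0.17,1,0.1],
  [0,0,0,0,0,1.5,0.1],
  [0,0,0,0,0,1,0.1],
  [0,0,0,0,0,0,0.1],
  [0,0,0,0,0,0,0.1],
])

```text
t: 42.23
tool_pos: [0.5744, -0.0237, 0.1081]
eef_rot: [0.686, 0.728, -0.001, -0.001]
ft_force: [0.2, -0.3, -0.1]
grip_width: 0.244
grip_force: 40.1
```

Call:
arm_command([
  [0,0,0,0,0,0.5,0.1],
  [0,0,0,0,0,0.5,0.1],
  [0,0,0,0,0,0.4,0.1],
  [0,0,0,0,0,0.3,0.1],
  [0,0,0,0,0,0,0.1],
])

```text
t: 42.65
tool_pos: [0.5747, -0.0244, 0.0915]
eef_rot: [0.686, 0.728, -0.0, -0.001]
ft_force: [0.5, -0.4, -0.1]
grip_width: 0.246
grip_force: 40.1
```

Call:
arm_command([
  [0,0,0,0,0,0.5,0.1],
  [0,0,0,0,0,0.5,0.1],
  [0,0,0,0,0,0.5,0.1],
  [0,0,0,0,0,0.4,0.1],
  [0,0,0,0,0,0.2,0.1],
  [0,0,0,0,0,0,0.1],
  [0,0,0,0,0,0,0.1],
])

```text
t: 43.23
tool_pos: [0.5752, -0.0245, 0.0709]
eef_rot: [0.686, 0.728, -0.0, -0.0]
ft_force: [-0.1, -0.6, -1.3]
grip_width: 0.242
grip_force: 40.1
```

Call:
arm_command([
  [0,0,0,0,0,0.5,0.1],
  [0,0,0,0,0,0.4,0.1],
  [0,0,0,0,0,0.3,0.1],
  [0,0,0,0,0,0.3,0.1],
  [0,0,0,0,0,0.2,0.1],
  [0,0,0,0,0,0.1,0.1],
  [0,0,0,0,0,0,0.1],
])

```text
t: 43.82
tool_pos: [0.5759, -0.0246, 0.0533]
eef_rot: [0.686, 0.728, 0.0, 0.001]
ft_force: [1.7, 0.8, 2.7]
grip_width: 0.244
grip_force: 40.5
```

Call:
arm_command([
  [0,0,0,0,0,0.1,0.1],
  [0,0,0,0,0,0,0.1],
  [0,0,0,0,0,0,0.1],
])

```text
t: 44.07
tool_pos: [0.5759, -0.0246, 0.0532]
eef_rot: [0.686, 0.728, 0.0, 0.001]
ft_force: [-0.1, 0.5, 8.6]
grip_width: 0.239
grip_force: 41.2
```

Call:
arm_command([
  [0,0,0,0,0,0,0.38],
  [0,0,0,0,0,0,0.38],
  [0,0,0,0,0,-1.5,0.38],
  [0,0,0,0,0,-2,0.38],
  [0,0,0,0,0,-2.5,0.38],
  [0,0,0,2.5,-0.5,0,0.38],
  [0,0,0,3.3,-0.7,0,0.38],
  [0,0,0,3.3,-0.7,0,0.38],
])

```text
t: 44.73
tool_pos: [0.5503, 0.0655, 0.112]
eef_rot: [0.687, 0.727, -0.0, -0.0]
ft_force: [0.3, -0.3, 0.3]
grip_width: 0.377
grip_force: 0.0
```

Call:
arm_command([
  [0,0,0,3.3,-0.7,0,0.38],
  [0,0,0,3.3,-0.7,0,0.38],
  [0,0,0,3.3,-0.7,0,0.38],
  [0,0,0,3.3,-0.7,0,0.38],
  [0,0,0,3.3,-0.7,0,0.38],
  [0,0,0,3.3,-0.7,0,0.38],
  [0,0,0,3.3,-0.7,0,0.38],
  [0,0,0,3.3,-0.7,0,0.38],
])

```text
t: 45.4
tool_pos: [0.4777, 0.3266, 0.1113]
eef_rot: [0.686, 0.728, -0.001, -0.0]
ft_force: [0.4, -0.7, -0.9]
grip_width: 0.384
grip_force: 0.0
```

Call:
arm_command([
  [0,0,0,0,0,0,0.38],
  [0,0,0,0,0,0,0.38],
  [0,0,0,0,0,0,0.38],
  [0,0,0,0,0,0,0.38],
])

```text
t: 45.73
tool_pos: [0.4793, 0.3242, 0.1117]
eef_rot: [0.686, 0.727, -0.001, -0.0]
ft_force: [0.1, 0.4, 0.1]
grip_width: 0.379
grip_force: 0.0
```

Run:
```python
from h import *
delta([.4794,.3242,.0315]);b=grab('top','topL.png')
g=cv2.cvtColor(b,cv2.COLOR_RGB2GRAY)
for X in((.5765,-.082),(.574,-.025)):
    u,v=proj('top',[*X,.111]);u0,v0=int(round(u)),int(round(v));c=g[v0-5:v0+5,u0-6:u0+7];m=((c>100)&(c<132)).astype(np.uint8);n,l,s,ce=cv2.connectedComponentsWithStats(m);k=1+np.argmax(s[1:,4]);print((u,v),ce[k]+[u0-6,v0-5],s[k,4])
```

```text
tool shift cm [0.01 0.02 8.02] pos [0.4793 0.3242 0.1117] axes x [-0.058  0.998 -0.001] y [ 0.998  0.058 -0.001] z [-0.001 -0.001 -1.   ]
(np.float64(326.52745267550534), np.float64(186.26992840383872)) [327.10526316 186.15789474] 38
(np.float64(309.17520577988677), np.float64(186.640067330572)) [309.5952381  188.02380952] 42
```

Both seated swabs show where they should be. Next is swab2.

Call:
arm_command([
  [0,0,0,0,0,2,0.38],
  [0,0,0,0,0,2,0.38],
  [0,0,0,0,0,2,0.38],
  [0,0,0,0,0,1.3,0.38],
  [0,0,0,0,0,0.6,0.38],
  [0,0,0,0,0,0,0.38],
  [0,0,0,0,0,0,0.38],
  [0,0,0,0,0,0,0.1],
])

```text
t: 46.45
tool_pos: [0.4803, 0.3253, 0.034]
eef_rot: [0.686, 0.727, 0.001, 0.0]
ft_force: [-1.4, -0.6, 0.3]
grip_width: 0.253
grip_force: 4.0
```

Call:
arm_command([
  [0,0,0,0,0,0,0.1],
  [0,0,0,0,0,0,0.1],
  [0,0,0,0,0,0,0.1],
  [0,0,0,0,0,0,0.1],
])

```text
t: 46.78
tool_pos: [0.4801, 0.3257, 0.0342]
eef_rot: [0.686, 0.728, 0.001, 0.001]
ft_force: [0.2, -0.8, 5.1]
grip_width: 0.241
grip_force: 39.4
```

Run:
```python
from h import *
delta([.5715,.0315,.145]);print(bot.get_state()['ft_force'],bot.get_state()['grip_width'])
```

```text
tool shift cm [-29.91   7.39 -11.08] pos [0.4801 0.3257 0.0342] axes x [-0.06   0.998  0.   ] y [0.998 0.06  0.002] z [ 0.002  0.001 -1.   ]
[ 0.15454828 -0.82121305  5.07322623] 0.24076236809549362
```

Call:
arm_command([
  [0,0,0,0,0,-1.5,0.1],
  [0,0,0,0,0,-3,0.1],
  [0,0,0,0,0,-3.5,0.1],
  [0,0,0,0,0,-3.1,0.1],
  [0,0,0,-2.5,0.6,0,0.1],
  [0,0,0,-3.3,0.8,0,0.1],
  [0,0,0,-3.3,0.8,0,0.1],
  [0,0,0,-3.3,0.8,0,0.1],
])

```text
t: 47.45
tool_pos: [0.5165, 0.2027, 0.1445]
eef_rot: [0.685, 0.728, 0.0, 0.0]
ft_force: [0.8, 0.8, 0.2]
grip_width: 0.246
grip_force: 39.9
```

Call:
arm_command([
  [0,0,0,-3.3,0.8,0,0.1],
  [0,0,0,-3.3,0.8,0,0.1],
  [0,0,0,-3.3,0.8,0,0.1],
  [0,0,0,-3.3,0.8,0,0.1],
  [0,0,0,-3,0.8,0,0.1],
  [0,0,0,-1.2,0.4,0,0.1],
  [0,0,0,0,0,0,0.1],
  [0,0,0,0,0,0,0.1],
])

```text
t: 48.12
tool_pos: [0.5704, 0.0325, 0.1439]
eef_rot: [0.686, 0.727, -0.0, -0.001]
ft_force: [-0.5, 0.2, 0.0]
grip_width: 0.241
grip_force: 39.9
```

Call:
arm_command([
  [0,0,0,0,0,0,0.1],
  [0,0,0,0,0,0,0.1],
])

```text
t: 48.28
tool_pos: [0.5699, 0.0342, 0.144]
eef_rot: [0.685, 0.728, -0.0, -0.001]
ft_force: [-0.6, 0.3, -1.0]
grip_width: 0.242
grip_force: 39.9
```

Run:
```python
from h import *
delta([.5715,.032,.092])
```

```text
tool shift cm [-0.23  0.15  5.2 ] pos [0.5699 0.0342 0.144 ] axes x [-0.061  0.998  0.001] y [ 0.998  0.061 -0.001] z [-0.001  0.001 -1.   ]
```

Call:
arm_command([
  [0,0,0,-0.2,0.15,1,0.1],
  [0,0,0,0,0,1.5,0.1],
  [0,0,0,0,0,1,0.1],
  [0,0,0,0,0,0,0.1],
  [0,0,0,0,0,0,0.1],
])

```text
t: 48.7
tool_pos: [0.5716, 0.0311, 0.1081]
eef_rot: [0.686, 0.728, -0.001, -0.001]
ft_force: [0.3, 0.9, 0.1]
grip_width: 0.242
grip_force: 39.9
```

Call:
arm_command([
  [0,0,0,0,0,0.5,0.1],
  [0,0,0,0,0,0.5,0.1],
  [0,0,0,0,0,0.4,0.1],
  [0,0,0,0,0,0.3,0.1],
  [0,0,0,0,0,0,0.1],
])

```text
t: 49.12
tool_pos: [0.572, 0.0305, 0.0915]
eef_rot: [0.686, 0.728, -0.0, -0.001]
ft_force: [-0.1, -0.1, -0.9]
grip_width: 0.243
grip_force: 39.9
```

Call:
arm_command([
  [0,0,0,0,0,0.5,0.1],
  [0,0,0,0,0,0.5,0.1],
  [0,0,0,0,0,0.5,0.1],
  [0,0,0,0,0,0.4,0.1],
  [0,0,0,0,0,0.2,0.1],
  [0,0,0,0,0,0,0.1],
  [0,0,0,0,0,0,0.1],
])

```text
t: 49.7
tool_pos: [0.5724, 0.0304, 0.0709]
eef_rot: [0.686, 0.728, -0.0, -0.0]
ft_force: [-0.1, 0.2, 0.6]
grip_width: 0.241
grip_force: 39.9
```

Call:
arm_command([
  [0,0,0,0.1,0,0.5,0.1],
  [0,0,0,0,0,0.4,0.1],
  [0,0,0,0,0,0.3,0.1],
  [0,0,0,0,0,0.3,0.1],
  [0,0,0,0,0,0.2,0.1],
  [0,0,0,0,0,0.1,0.1],
  [0,0,0,0,0,0,0.1],
])

```text
t: 50.28
tool_pos: [0.5729, 0.0314, 0.0532]
eef_rot: [0.686, 0.728, 0.0, 0.0]
ft_force: [0.6, 0.2, 2.2]
grip_width: 0.242
grip_force: 40.1
```

Call:
arm_command([
  [0,0,0,0,0,0.1,0.1],
  [0,0,0,0,0,0,0.1],
  [0,0,0,0,0,0,0.1],
])

```text
t: 50.53
tool_pos: [0.573, 0.0314, 0.0531]
eef_rot: [0.686, 0.728, 0.0, 0.001]
ft_force: [-0.2, 0.1, 7.9]
grip_width: 0.242
grip_force: 40.9
```

Call:
arm_command([
  [0,0,0,0,0,0,0.38],
  [0,0,0,0,0,0,0.38],
  [0,0,0,0,0,-1.5,0.38],
  [0,0,0,0,0,-2,0.38],
  [0,0,0,0,0,-2.5,0.38],
  [0,0,0,2.5,-1,0,0.38],
  [0,0,0,3.2,-1.3,0,0.38],
  [0,0,0,3.2,-1.3,0,0.38],
])

```text
t: 51.2
tool_pos: [0.5308, 0.1183, 0.1122]
eef_rot: [0.687, 0.727, 0.0, 0.0]
ft_force: [-0.7, 0.3, 0.1]
grip_width: 0.38
grip_force: 0.0
```

Call:
arm_command([
  [0,0,0,3.2,-1.3,0,0.38],
  [0,0,0,3.2,-1.3,0,0.38],
  [0,0,0,3.2,-1.3,0,0.38],
  [0,0,0,3.2,-1.3,0,0.38],
  [0,0,0,3.2,-1.3,0,0.38],
  [0,0,0,3.2,-1.3,0,0.38],
  [0,0,0,2,-0.8,0,0.38],
  [0,0,0,0,0,0,0.38],
])

```text
t: 51.87
tool_pos: [0.4298, 0.3278, 0.1115]
eef_rot: [0.684, 0.729, -0.001, -0.001]
ft_force: [-0.1, -0.3, 0.2]
grip_width: 0.384
grip_force: 0.0
```

Call:
arm_command([
  [0,0,0,0,0,0,0.38],
  [0,0,0,0,0,0,0.38],
  [0,0,0,0,0,0,0.38],
])

```text
t: 52.12
tool_pos: [0.4332, 0.3237, 0.1119]
eef_rot: [0.686, 0.727, -0.0, 0.0]
ft_force: [-1.4, -0.9, -0.2]
grip_width: 0.377
grip_force: 0.0
```

Run:
```python
from h import *
delta([.434,.3238,.0315]);b=grab('top','topM.png')
```

```text
tool shift cm [0.01 0.09 8.04] pos [0.4332 0.3237 0.1119] axes x [-0.058  0.998 -0.001] y [ 0.998  0.058 -0.   ] z [-0.    -0.001 -1.   ]
```

Call:
arm_command([
  [0,0,0,0,0.05,2,0.38],
  [0,0,0,0,0,2,0.38],
  [0,0,0,0,0,2,0.38],
  [0,0,0,0,0,1.3,0.38],
  [0,0,0,0,0,0.6,0.38],
  [0,0,0,0,0,0,0.38],
  [0,0,0,0,0,0,0.38],
  [0,0,0,0,0,0,0.1],
])

```text
t: 52.83
tool_pos: [0.4342, 0.3247, 0.0339]
eef_rot: [0.686, 0.728, 0.001, 0.0]
ft_force: [-0.0, 0.5, 0.1]
grip_width: 0.253
grip_force: 4.1
```

Call:
arm_command([
  [0,0,0,0,0,0,0.1],
  [0,0,0,0,0,0,0.1],
  [0,0,0,0,0,0,0.1],
  [0,0,0,0,0,0,0.1],
])

```text
t: 53.17
tool_pos: [0.4339, 0.325, 0.034]
eef_rot: [0.686, 0.728, 0.001, 0.0]
ft_force: [0.9, -1.8, 4.3]
grip_width: 0.244
grip_force: 39.4
```

Run:
```python
from h import *
delta([.568,.0888,.145]);print(bot.get_state()['ft_force'],bot.get_state()['grip_width'])
```

```text
tool shift cm [-24.37  12.   -11.09] pos [0.4339 0.325  0.034 ] axes x [-0.059  0.998  0.001] y [0.998 0.059 0.002] z [ 0.002  0.001 -1.   ]
[ 0.928062   -1.81130793  4.3129303 ] 0.24383498405688675
```

Call:
arm_command([
  [0,0,0,0,0,-1.5,0.1],
  [0,0,0,0,0,-3,0.1],
  [0,0,0,0,0,-3.5,0.1],
  [0,0,0,0,0,-3.1,0.1],
  [0,0,0,-2.5,1.2,0,0.1],
  [0,0,0,-3,1.5,0,0.1],
  [0,0,0,-3,1.5,0,0.1],
  [0,0,0,-3,1.5,0,0.1],
])

```text
t: 53.83
tool_pos: [0.4972, 0.2125, 0.1446]
eef_rot: [0.685, 0.728, 0.0, 0.0]
ft_force: [0.1, 0.2, 0.1]
grip_width: 0.245
grip_force: 39.8
```

Call:
arm_command([
  [0,0,0,-3,1.5,0,0.1],
  [0,0,0,-3,1.5,0,0.1],
  [0,0,0,-3,1.5,0,0.1],
  [0,0,0,-2.6,1.2,0,0.1],
  [0,0,0,-1.2,0.6,0,0.1],
  [0,0,0,0,0,0,0.1],
  [0,0,0,0,0,0,0.1],
  [0,0,0,0,0,0,0.1],
])

```text
t: 54.5
tool_pos: [0.566, 0.0906, 0.1439]
eef_rot: [0.686, 0.728, -0.0, -0.001]
ft_force: [-0.6, 0.1, 0.3]
grip_width: 0.244
grip_force: 39.8
```

Run:
```python
from h import *
delta([.568,.0892,.092])
```

```text
tool shift cm [-0.15  0.2   5.19] pos [0.566  0.0906 0.1439] axes x [-0.06   0.998  0.001] y [ 0.998  0.06  -0.002] z [-0.002  0.001 -1.   ]
```

Call:
arm_command([
  [0,0,0,-0.1,0.17,1,0.1],
  [0,0,0,0,0,1.5,0.1],
  [0,0,0,0,0,1,0.1],
  [0,0,0,0,0,0,0.1],
  [0,0,0,0,0,0,0.1],
])

```text
t: 54.92
tool_pos: [0.5681, 0.0892, 0.1081]
eef_rot: [0.685, 0.728, -0.001, -0.001]
ft_force: [-0.1, 0.7, 0.4]
grip_width: 0.241
grip_force: 39.8
```

Call:
arm_command([
  [0,0,0,0.05,0,0.5,0.1],
  [0,0,0,0,0,0.5,0.1],
  [0,0,0,0,0,0.4,0.1],
  [0,0,0,0,0,0.3,0.1],
  [0,0,0,0,0,0,0.1],
])

```text
t: 55.33
tool_pos: [0.5686, 0.0888, 0.0914]
eef_rot: [0.686, 0.728, -0.001, -0.001]
ft_force: [0.3, 0.2, -0.6]
grip_width: 0.248
grip_force: 39.8
```

Call:
arm_command([
  [0,0,0,0,0,0.5,0.1],
  [0,0,0,0,0,0.5,0.1],
  [0,0,0,0,0,0.5,0.1],
  [0,0,0,0,0,0.4,0.1],
  [0,0,0,0,0,0.2,0.1],
  [0,0,0,0,0,0,0.1],
  [0,0,0,0,0,0,0.1],
])

```text
t: 55.92
tool_pos: [0.5691, 0.0889, 0.0709]
eef_rot: [0.686, 0.728, -0.0, -0.0]
ft_force: [0.1, -0.3, 0.5]
grip_width: 0.241
grip_force: 39.8
```

Call:
arm_command([
  [0,0,0,0,0,0.5,0.1],
  [0,0,0,0,0,0.4,0.1],
  [0,0,0,0,0,0.3,0.1],
  [0,0,0,0,0,0.3,0.1],
  [0,0,0,0,0,0.2,0.1],
  [0,0,0,0,0,0.1,0.1],
  [0,0,0,0,0,0,0.1],
])

```text
t: 56.5
tool_pos: [0.5698, 0.0889, 0.0531]
eef_rot: [0.686, 0.728, 0.0, 0.0]
ft_force: [1.0, 0.1, 2.4]
grip_width: 0.24
grip_force: 40.0
```

Call:
arm_command([
  [0,0,0,0,0,0.1,0.1],
  [0,0,0,0,0,0,0.1],
  [0,0,0,0,0,0,0.1],
])

```text
t: 56.75
tool_pos: [0.5698, 0.0889, 0.053]
eef_rot: [0.686, 0.728, 0.0, 0.001]
ft_force: [-0.1, 0.8, 5.1]
grip_width: 0.241
grip_force: 40.7
```

Call:
arm_command([
  [0,0,0,0,0,0,0.38],
  [0,0,0,0,0,0,0.38],
  [0,0,0,0,0,-1.5,0.38],
  [0,0,0,0,0,-2.5,0.38],
  [0,0,0,0,0,-3,0.38],
  [0,0,0,0,0,0,0.38],
])

```text
t: 57.25
tool_pos: [0.5724, 0.089, 0.1265]
eef_rot: [0.686, 0.728, 0.003, 0.003]
ft_force: [1.4, 0.2, 0.9]
grip_width: 0.382
grip_force: 0.0
```

Call:
arm_command([
  [0,0,0,3.2,-0.8,0,0.5],
  [0,0,0,3.2,-0.8,0,0.5],
  [0,0,0,3.2,-0.8,0,0.5],
  [0,0,0,3.2,-0.8,0,0.5],
  [0,0,0,3.2,-0.8,0,0.5],
  [0,0,0,0,0,0,0.5],
  [0,0,0,0,0,0,0.5],
  [0,0,0,0,0,0,0.5],
])

```text
t: 57.92
tool_pos: [0.5194, 0.2459, 0.1215]
eef_rot: [0.686, 0.728, -0.001, -0.0]
ft_force: [-0.1, -0.2, -0.0]
grip_width: 0.501
grip_force: 0.0
```

Run:
```python
from h import *
b=grab('top','topN.png');s=grab('side','sideN.png')
gt=cv2.cvtColor(b,cv2.COLOR_RGB2GRAY);gs=cv2.cvtColor(s,cv2.COLOR_RGB2GRAY)
for X in((.5788-.002,-.0827),(.5755-.002,-.025),(.5725-.002,.0315),(.569-.002,.0888)):
    out=[]
    for n,g,lo,hi in(('top',gt,100,132),('side',gs,0,150)):
        u,v=proj(n,[*X,.111 if n=='top' else .093]);u0,v0=int(round(u)),int(round(v))
        c=g[v0-6:v0+7,u0-7:u0+8];m=((c>lo)&(c<hi)).astype(np.uint8);k,l,st,ce=cv2.connectedComponentsWithStats(m)
        j=1+np.argmax(st[1:,4]);out+=[(round(u,1),round(v,1)),(ce[j]+[u0-7,v0-6]).round(1).tolist(),st[j].tolist()]
        if n=='side': out+=[[u0-7,v0-6]]
    print(*out)
u,v=proj('side',[.5725,.0315,.093]).round().astype(int);print(u,v);print(gs[v-10:v+22,u-8:u+9])
delta([.4538,-.0048,.01])
```

```text
(np.float64(326.7), np.float64(186.2)) [326.7, 187.4] [2, 3, 11, 10, 50] (np.float64(343.0), np.float64(182.7)) [343.1, 182.4] [0, 0, 15, 13, 175] [336, 177]
(np.float64(309.2), np.float64(186.8)) [309.6, 188.4] [4, 4, 8, 9, 46] (np.float64(323.5), np.float64(180.3)) [323.3, 179.7] [0, 0, 15, 13, 186] [316, 174]
(np.float64(292.0), np.float64(187.3)) [293.7, 188.6] [4, 4, 11, 9, 55] (np.float64(304.7), np.float64(177.9)) [305.2, 177.7] [0, 0, 15, 13, 184] [298, 172]
(np.float64(274.5), np.float64(188.0)) [275.6, 189.1] [5, 3, 10, 10, 52] (np.float64(285.9), np.float64(175.6)) [286.1, 175.5] [0, 0, 15, 13, 178] [279, 170]
305 177
[[ 73  74  75  75  73  70  50  29   6  12   8   6  13  13  16  15   7]
 [ 77  76  75  75  73  63  41  13  10  10  15  17  14  14   2  15  14]
 [ 76  76  75  77  69  59  40  22  19  12   4  25  13  18   9  12  15]
 [ 75  76  74  74  71  63  65  66  51  36  23  14  12  18  19  13   6]
 [ 75  73  71  81  88  93 103 106  96  77  50  20   7   5   8  21  15]
 [ 74  72  75  99 117 123 125 124 124 112  77  28   5   9   8  15  16]
 [ 73  75  79 105 122 128 130 128 130
[... 1253 characters left out ...]
0 176 205 215 214 213 212 211 198 165 131 107 108 165 208]
 [163 122 115 132 142 149 156 161 152 145 135 120 104  96  91 130 192]
 [144 121 118 122 124 122 125 127 121 116 114 111 105  98  97 135 193]
 [154 129 121 124 124 127 125 124 120 118 115 109 102  99 110 164 205]
 [178 140 120 121 124 125 126 124 125 120 115 105 103 102 129 183 213]
 [198 163 131 122 123 122 124 123 119 118 115 109 108 123 164 205 220]
 [219 196 169 146 131 125 123 121 122 120 116 125 141 166 199 221 225]
 [223 220 208 188 168 155 146 142 139 146 154 169 186 202 217 225 227]]
tool shift cm [-24.56  -8.05  11.19] pos [0.52   0.2451 0.1217] axes x [-0.058  0.998 -0.   ] y [ 0.998  0.058 -0.001] z [-0.001 -0.    -1.   ]
```

Call:
arm_command([
  [0,0,0,-2.9,-1.1,0,0.5],
  [0,0,0,-3.1,-1,0,0.5],
  [0,0,0,-3.1,-1,0,0.5],
  [0,0,0,-3.1,-1,0,0.5],
  [0,0,0,-3.1,-1,0,0.5],
  [0,0,0,-3.1,-1,0,0.5],
  [0,0,0,-3.1,-1,0,0.5],
  [0,0,0,-3,-0.95,0,0.5],
])

```text
t: 58.68
tool_pos: [0.4534, -0.0059, 0.1222]
eef_rot: [0.687, 0.727, -0.0, 0.0]
ft_force: [0.4, 0.1, 0.2]
grip_width: 0.501
grip_force: 0.0
```

Call:
arm_command([
  [0,0,0,0,0,2,0.5],
  [0,0,0,0,0,1,0.5],
  [0,0,0,0,0,0,0.5],
  [0,0,0,0,0,0,0.5],
])

```text
t: 59.02
tool_pos: [0.4536, -0.0042, 0.0919]
eef_rot: [0.687, 0.727, -0.0, -0.001]
ft_force: [1.0, 0.2, 0.9]
grip_width: 0.499
grip_force: 0.0
```

Run:
```python
from h import *
delta([.4538,-.0048,.009])
```

```text
tool shift cm [-0.06  0.02  8.29] pos [ 0.4536 -0.0042  0.0919] axes x [-0.057  0.998  0.   ] y [ 0.998  0.057 -0.001] z [-0.001  0.    -1.   ]
```

Call:
arm_command([
  [0,0,0,0,0,2.5,0.5],
  [0,0,0,0,0,2.5,0.5],
  [0,0,0,0,0,2,0.5],
  [0,0,0,0,0,1.2,0.5],
  [0,0,0,0,0,0,0.5],
  [0,0,0,0,0,0,0.5],
  [0,0,0,0,0,0,0],
  [0,0,0,0,0,0,0],
])

```text
t: 59.68
tool_pos: [0.455, -0.0033, 0.0113]
eef_rot: [0.686, 0.728, 0.001, 0.001]
ft_force: [-0.6, -0.2, 0.5]
grip_width: 0.229
grip_force: 0.0
```

Call:
arm_command([
  [0,0,0,0,0,0,0],
  [0,0,0,0,0,0,0],
  [0,0,0,0,0,0,0],
])

```text
t: 59.93
tool_pos: [0.4546, -0.0032, 0.0113]
eef_rot: [0.686, 0.728, 0.001, 0.001]
ft_force: [-0.5, 0.6, 7.2]
grip_width: 0.124
grip_force: 39.1
```

Call:
arm_command([
  [0,0,0,0,0.3,0,0],
  [0,0,0,0,0.6,0,0],
  [0,0,0,0,0.8,0,0],
  [0,0,0,0,0.8,0,0],
  [0,0,0,0,0.8,0,0],
  [0,0,0,0,0.8,0,0],
  [0,0,0,0,0.8,0,0],
  [0,0,0,0,0.8,0,0],
])

```text
t: 60.6
tool_pos: [0.5102, 0.0006, 0.0113]
eef_rot: [0.686, 0.728, -0.0, -0.001]
ft_force: [-2.4, 0.2, 7.6]
grip_width: 0.122
grip_force: 39.3
```

Call:
arm_command([
  [0,0,0,0,0.8,0,0],
  [0,0,0,0,0.8,0,0],
  [0,0,0,0,0.8,0,0],
  [0,0,0,0,0.8,0,0],
  [0,0,0,0,0.8,0,0],
  [0,0,0,0,0.8,0,0],
  [0,0,0,0,0.8,0,0],
  [0,0,0,0,0.6,0,0],
])

```text
t: 61.27
tool_pos: [0.5719, 0.0048, 0.0113]
eef_rot: [0.686, 0.728, -0.0, -0.001]
ft_force: [-3.0, 1.9, 7.5]
grip_width: 0.123
grip_force: 39.3
```

Call:
arm_command([
  [0,0,0,0,0.4,0,0],
  [0,0,0,0,0.3,0,0],
  [0,0,0,0,0.2,0,0],
  [0,0,0,0,0,0,0],
  [0,0,0,0,0,0,0],
])

```text
t: 61.68
tool_pos: [0.5813, 0.0054, 0.0113]
eef_rot: [0.686, 0.728, 0.0, -0.0]
ft_force: [-1.6, 2.6, 5.8]
grip_width: 0.119
grip_force: 39.1
```

Call:
arm_command([
  [0,0,0,0,0.2,0,0],
  [0,0,0,0,0.15,0,0],
  [0,0,0,0,0.15,0,0],
  [0,0,0,0,0,0,0],
  [0,0,0,0,0,0,0],
])

```text
t: 62.1
tool_pos: [0.5829, 0.0056, 0.0113]
eef_rot: [0.685, 0.728, -0.002, -0.003]
ft_force: [-7.3, 1.1, 10.9]
grip_width: 0.119
grip_force: 39.6
```

Call:
arm_command([
  [0,0,0,0,0.2,0,0],
  [0,0,0,0,0,0,0],
  [0,0,0,0,0,0,0],
])

```text
t: 62.35
tool_pos: [0.5827, 0.0056, 0.0113]
eef_rot: [0.685, 0.728, -0.004, -0.004]
ft_force: [-10.6, -0.7, 12.5]
grip_width: 0.119
grip_force: 39.9
```

Call:
arm_command([
  [0,0,0,0,-0.2,0,0],
  [0,0,0,0,0,0,0.5],
  [0,0,0,0,0,0,0.5],
  [0,0,0,0,0,0,0.5],
  [0,0,0,0,0,-2,0.5],
  [0,0,0,0,0,-3,0.5],
  [0,0,0,0,0,-3.5,0.5],
  [0,0,0,0,-1.5,-3,0.5],
])

```text
t: 63.02
tool_pos: [0.5757, 0.0032, 0.127]
eef_rot: [0.686, 0.728, 0.002, 0.003]
ft_force: [0.4, 0.2, 1.2]
grip_width: 0.503
grip_force: 0.0
```

Call:
arm_command([
  [0,0,0,3.3,-1.5,0,0.5],
  [0,0,0,3.3,-1.5,0,0.5],
  [0,0,0,3.3,-1.5,0,0.5],
  [0,0,0,3.3,-1.5,0,0.5],
  [0,0,0,3.3,0,0,0.5],
  [0,0,0,0,0,0,0.5],
  [0,0,0,0,0,0,0.5],
  [0,0,0,0,0,0,0.5],
])

```text
t: 63.68
tool_pos: [0.5028, 0.1649, 0.1252]
eef_rot: [0.686, 0.728, 0.0, 0.0]
ft_force: [0.4, -0.9, 0.6]
grip_width: 0.5
grip_force: 0.0
```

Run:
```python
from h import *
b=grab('top','topP.png');s=grab('side','sideP.png');st=bot.get_state();print(st['t'],st['tool_pos'].round(3),st['ft_force'].round(1))
gt=cv2.cvtColor(b,cv2.COLOR_RGB2GRAY);gs=cv2.cvtColor(s,cv2.COLOR_RGB2GRAY)
print('bar pred',proj('top',[.581,.0048,.061]));print(gt[184:198,298:304])
for k in(0,1,2,3):
    X=np.array([(.5788-.002,-.0827),(.5755-.002,-.025),(.5725-.002,.0315),(.569-.002,.0888)][k])+[.129,.0086]
    u,v=proj('side',[*X,.111]);u0,v0=int(round(u)),int(round(v));print(u0,v0,gs[v0-4:v0+5,u0-6:u0+7:2].tolist())
```

```text
63.7833 [0.503 0.164 0.125] [ 0.1 -0.3  0.3]
bar pred [300.41888835 186.99776146]
[[45 46 46 47 46 45]
 [44 46 46 45 45 44]
 [54 54 58 77 84 67]
 [81 84 83 85 88 85]
 [78 76 77 77 75 74]
 [52 46 44 43 43 41]
 [45 45 44 45 45 44]
 [41 42 41 40 39 41]
 [40 41 40 39 39 39]
 [41 40 40 41 41 39]
 [41 41 44 46 46 46]
 [45 48 46 46 46 47]
 [44 46 47 48 47 47]
 [48 46 47 47 46 45]]
349 151 [[237, 238, 239, 238, 237, 238, 237], [239, 237, 239, 238, 238, 238, 237], [238, 239, 238, 239, 239, 240, 238], [228, 233, 237, 238, 239, 238, 238], [177, 195, 215, 224, 225, 224, 235], [138, 141, 153, 158, 163, 164, 194], [95, 105, 120, 123, 128, 128, 132], [64, 86, 93, 96, 95, 98, 101], [40, 72, 78, 81, 87, 85, 91]]
330 149 [[238, 239, 238, 238, 237, 237, 236], [238, 237, 238, 237, 238, 237, 238], [238, 239, 239, 239, 240, 238, 238], [227, 234, 237, 240, 238, 238, 238], [173, 194, 213, 224, 226, 228, 228], [132, 132, 151, 157, 165, 176, 177], [94, 99, 114, 124, 129, 135, 132], [63, 81, 86, 83, 96, 98, 107], [25, 64, 70, 71, 83, 67, 83]]
313 147 [[238, 238, 238, 237, 238, 238, 238], [238, 238, 238, 238, 238, 238, 237], [238, 239, 240, 239, 239, 239, 238], [227, 239, 238, 239, 239, 240, 239], [170, 215, 222, 226, 229, 235, 238], [127, 149, 160, 163, 178, 204, 219], [104, 117, 122, 125, 137, 147, 158], [91, 93, 89, 84, 97, 106, 122], [80, 65, 76, 79, 83, 81, 92]]
295 146 [[239, 238, 238, 237, 237, 239, 238], [239, 239, 239, 238, 239, 237, 237], [237, 239, 240, 239, 240, 239, 239], [212, 222, 225, 222, 233, 236, 238], [149, 156, 160, 161, 189, 216, 222], [111, 121, 120, 125, 130, 148, 160], [101, 90, 89, 94, 93, 111, 126], [94, 72, 69, 81, 90, 89, 93], [99, 73, 68, 72, 80, 82, 76]]
```

```bash
python3 -c "
from h import *
print(bot.job_done())"
```

```text
the job is handed in; nothing more can be done
None
```

The job is handed in at 63.8 s, with the slide pushed back to its stop, all four vials in nests with a swab pressed onto each rim, and swab4 left in the stand; no verdict came back, and the hood hid the swabs in my last pictures.

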